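# Seat the loose pipe flange on the compressor port

### The job

Slide the loose flange along the bent air pipe, round both bends and down onto the compressor's port, controlling it all the way rather than letting it drop down the last run, so that it lies flat on the port with its ears over the two bolt holes. Let go of it and check it for rocking: press its ear nearer the robot down on the port with a fingertip, then the far ear, and leave the flange seated. Do not disturb the other things on the bench.

Things in the scene. Friction and masses are not known exactly. Their poses are not given: they have to be found in the camera images.
- unit: Fixed unit, shifted and turned each time: at left a filter (aluminium head, clear bowl) on a blue stand, at right a blue compressor with grey motor, between them one bare steel pipe, 16 mm thick, held only at its ends. Origin on the bench amid the unit; x horizontal, along the pipe's first run away from the filter; z up. Pipe: first run level, bend, second run level, bend down, last run.
- flange: Loose brass two-ear flange threaded on the pipe's first run: oval plate 10 mm thick, 60 mm over the flat ends of its ears (20 mm wide), 34 mm the other way; bore 21 mm; 7 mm bolt holes 21 mm from the middle; about 0.1 kg. Origin: centre of bore, mid-thickness. x: its axis, along the pipe away from the filter; y: along the ears, level at the start; it hangs 2.5 mm below the pipe's centre line.
- port: Compressor's flat port face: aluminium pad 50 mm (along its bolt holes) x 42 mm, 26 mm thick, on a thin neck; the seated ears overhang it 5 mm each end. Origin: middle of the face, where the pipe enters. z: out of the face, up the last run, 30 deg from vertical; x: level, along the bolt holes (dark dots 21 mm from the middle), away from the robot. Seated, the flange's centre is 5 mm along z.
- pipe_start (a point): On the pipe's centre line at the start of the level first run, 10 mm from the filter; 190 mm above the bench, 190 mm before corner1. The filter's head (52 x 56 mm) rises 25 mm above the centre line. A grip across the ears' ends straddles the pipe and may turn with the flange all the way.
- corner1 (a point): Where the centre lines of the first and second runs would cross, 190 mm up. The pipe turns 50 degrees to the right here, level, on a centre-line radius of 45 mm: the bend starts and ends 21 mm from this point. The second run is 80 mm straight.
- corner2 (a point): Where the centre lines of the second and last runs would cross, 190 mm up, 130 mm from corner1 and 89 mm from the port's origin. The pipe bends down 60 degrees here on a centre-line radius of 50 mm: the bend starts and ends 29 mm from this point. The last run is 60 mm straight and steep: a flange let go on it slides down.
- motor_top (a point): Top of the black box on the compressor's motor, 168 mm above the bench. The compressor lies beyond the port, on from the end of the pipe: 124 mm wide and 108 mm high for the first 145 mm, then the motor, 124 mm wide and 137 mm high (168 mm at the box), 235 mm more.
- spray_can: Red spray can standing upright, 52 mm across, 155 mm tall overall, close to the pipe or the port. Origin: centre of its underside.
- grease_jar: Jar with yellow band and black lid, 68 mm across, 75 mm tall, standing close to the pipe or the port. Origin: centre of its underside.
- spanner: Open-ended steel spanner 170 mm long lying flat on the bench under the pipe's second run. Origin: its underside, near the middle.
- headlamp: Black car headlamp lying on its back, clear cover up, about 190 x 225 mm and 102 mm tall, on the far side of the pipe. Origin: centre of its underside.
- bolt_tray: Dark steel tray of bolts 100 x 75 x 30 mm, on the bench below the pipe's first run. Origin: centre of its underside.
- gasket_carton: Closed cardboard carton 110 x 80 x 50 mm, between the robot and the compressor. Origin: centre of its underside.
- screwdriver: Screwdriver with orange handle, 190 mm long, lying on the bench to the left, beyond the pipe's first run. Origin: its underside, near the middle.
- filler_tin: Tin with green band, 64 mm across, 85 mm tall, standing close to the pipe or the port. Origin: centre of its underside.

How it is judged (in metres and radians):
On the way, in this order (a step that is already met when the one before it is completed fails the run):
1. the flange has been slid round both bends and lies flat on the port, ears over the bolt holes, and has been let go (z of flange in the frame of port below 0.007 m and distance between flange and port below 0.0095 m and angle between the x axis of flange and the z axis of port, either way round below 0.07 rad and angle between the y axis of flange and the x axis of port, either way round below 0.2 rad and contact force between the fingers and flange below 0.1 N), for 0.1 s.
2. the seated flange is pressed on its ear nearer the robot and stays flat (z of flange in the frame of port below 0.007 m and distance between flange and port below 0.0095 m and angle between the x axis of flange and the z axis of port, either way round below 0.07 rad and angle between the y axis of flange and the x axis of port, either way round below 0.2 rad and contact force between the fingers and flange above 3 N and contact force between flange and port above 3.5 N and x of the grasp point in the frame of port below -0.012 m), for 0.15 s.
3. then it is pressed on its far ear and stays flat (z of flange in the frame of port below 0.007 m and distance between flange and port below 0.0095 m and angle between the x axis of flange and the z axis of port, either way round below 0.07 rad and angle between the y axis of flange and the x axis of port, either way round below 0.2 rad and contact force between the fingers and flange above 3 N and contact force between flange and port above 3.5 N and x of the grasp point in the frame of port above 0.012 m), for 0.15 s.
At the end, for the whole second after the job is handed in: The flange lies flat on the port face (its centre no more than 7 mm above the face, where 5 mm is full contact, and no more than 9.5 mm from the middle of the face; within 4 degrees of flush), its ears within 11 degrees of the line of the bolt holes, at rest and released (all of step 1 and linear speed of flange below 0.02 m/s); the robot touches nothing.
It fails at once if the flange is let drop (faster than 0.5 m/s) (linear speed of flange above 0.5 m/s).
It fails at once if one of the other things on the bench is moved more than 25 mm (distance of any of spray_can, grease_jar, spanner, headlamp, bolt_tray, gasket_carton, screwdriver, filler_tin from where it was at the start of the episode above 0.025 m).
It fails at once if one of the standing cans, jar or tin is tipped over (angle between any of spray_can, grease_jar, filler_tin's own z axis and vertical above 0.5 rad).
It also fails if it takes over 61 s, if anything falls off the work surface, if the arm or the gripper's body presses on something with over 40 N, if the wrist force passes 120 N, or if a joint passes its speed limit or range.

### The arm

A 6-joint arm with a two-finger parallel gripper is mounted at the origin on the work surface. World frame = base frame: x ahead of the robot, y to its left, z up, the work surface at z = 0. Lengths are in mm, angles in degrees, forces in N, time in s.
With the tool pointing down it reaches from about 350 to 850 mm from the base axis. Payload 8.1 kg.
Tool frame: the origin (TCP) lies between the finger pads; the fingertips stand 8 mm ahead of it and the grasp point (between the pads) lies 11 mm behind it (r.tip_extent is the distance from the TCP to the fingertips, in mm); z points along the fingers, y is the direction in which the jaws open and shut (so a half turn about z gives the same grasp; the last joint's range is limited). The gripper opens to 85 mm and grips with 20 to 120 N. Pads are 22 mm wide; open, the fingers measure 114 mm over their backs; the gripper's body (76 mm by 85 mm) begins 54 mm behind the grasp point. The pads swing forward as they close: fully open they stand 13 mm farther back than shut.
Start: joints at [65.294, 7.471, 85.268, -0, 87.261, -4.893], TCP at [203.348, 564.495, 239.292] pointing down, gripper open.
Joint ranges: [-169.43, 169.43], [-51.17, 129.36], [1.28, 143.12], [-76.62, 256.62], [0, 156.53], [-152.29, 152.29]. Speed limits (degrees/s): [136.94, 136.94, 159.86, 180, 180, 180].

### API

Orientations are given as [roll, pitch, yaw] about the fixed x, y, z axes, in that order (R = Rz(yaw) Ry(pitch) Rx(roll)).
In Python, from bench import sensors, viewer, hand_in, r gives the robot as it stands. The module is installed in compiled form; this text tells all that it offers.
- The arm moves only by the tool move_arm, never from a script. Its argument "rows" is a list that holds one entry, the list of rows, each a list of 6 numbers: the shift along the tool's x, y, z in m, then the turn, a rotation vector about the tool's x, y, z in degrees. In form: [[[tx, ty, tz, rx, ry, rz], ...]]. A call has 1 to 20 rows; each row is the pose to reach, as a shift and turn from the pose commanded when the call began, along the tool's axes at that moment; what a row does not reach only later rows make up. A row lasts 1/10 s, in which the tool goes at most 50 mm and 8.59 degrees, less where a joint would pass 70% of its speed; a pose out of reach is approached as far as the arm can. A call with a gripper value outside its range is refused whole. "grip" is the opening, from 0 (shut) to 1 (fully open), set as the call begins (left out, the last holds). The fingers move at their own pace and stop on an object; "newtons" is the grip in N (left out, the last holds). Time passes only in rows, so rows that repeat a pose let the fingers close. It gives the time, the measured TCP pose, the force and the opening at its end, in the units of the state.
- sensors.sense(): the state, without advancing time (a new reading comes with each control period).
- viewer.snapshot(name): name is "scene" or "top"; returns a dict with "color" (480x640x3 uint8, red, green, blue), "camera_matrix" (3x3 intrinsics, pixels), "R" (3x3) and "t" (3): a world point X has camera coordinates R X + t. Camera axes: x right, y down, z forward; pixel columns grow to the right and rows downward; lengths in mm; the calibration is good to about 2 mm. A picture is of the moment at which its call begins. There is no depth.
- hand_in(): hands the job in, once; it reports no verdict.
The state is a dict: "time": time; "joint_pos": joint angles; "qd": joint speeds; "joint_efforts": joint torques, N m; "tool_pos": TCP position; "tcp_rot": TCP orientation; "ft_force": force on the tool from outside, world axes, zero at the start; "wrist_torque": the same for the moment, N m; "finger_gap": finger opening in mm.
Only numpy, scipy, OpenCV 4.12 (cv2) and the standard library are available. Lean on these libraries where they do the work, as an engineer would, in place of code of your own. Each camera call takes 0.05 s, during which the arm holds its last target.

## Working session

There is one attempt and no reset: what is moved stays moved. The work goes in short steps, Python scripts to look and compute and a tool call to move; the robot and the scene stay as the last step left them, time stands still between calls to the robot, and variables do not carry over. Pictures are saved under pics/ and viewed, and the job is handed in when it is done.

Besides the shell and the picture viewer there is one more tool, called after ">>>" as name(argument=value, ...) on one line, values as JSON. move_arm: Moves the arm, as the interface text tells. Its arguments: {"type":"object","properties":{"rows":{"type":"array","items":{"type":"array","items":{"type":"array","items":{"type":"number"}}}},"grip":{"type":"number"},"newtons":{"type":"number"}},"required":["rows"]}

```bash
mkdir -p pics; cat > h.py <<'E'
import numpy as np, cv2
from bench import sensors, viewer, hand_in, r
def snap(name,fn):
    s=viewer.snapshot(name); cv2.imwrite('pics/'+fn+'.png',s['color'][:,:,::-1]); np.savez(fn+'.npz',**{k:np.array(v) for k,v in s.items()}); return s
def load(fn): return dict(np.load(fn+'.npz'))
def ray(s,u,v):
    K=s['camera_matrix'];R=s['R'];t=s['t'];d=R.T@np.linalg.solve(K,[u,v,1.]);return -R.T@t,d/np.linalg.norm(d)
def onz(s,u,v,z):
    c,d=ray(s,u,v);return c+d*(z-c[2])/d[2]
def proj(s,X):
    X=np.atleast_2d(X);p=(s['camera_matrix']@(s['R']@X.T+s['t'].reshape(3,1))).T;return p[:,:2]/p[:,2:]
def tri(sa,pa,sb,pb):
    c1,d1=ray(sa,*pa);c2,d2=ray(sb,*pb)
    A=np.array([d1,-d2]).T;x=np.linalg.lstsq(A,c2-c1,rcond=None)[0]
    p=c1+d1*x[0];q=c2+d2*x[1];return (p+q)/2,np.linalg.norm(p-q)
E
python3 - <<'E'
from h import *
for n in('scene','top'):
    s=snap(n,n+'0'); print(n,-s['R'].T@s['t'],s['R'],s['camera_matrix'])
print(sensors.sense())
E
```

```text
scene [ 927.25777475 -345.45263203  988.12433462] [[ 0.78783092  0.61569808 -0.01543751]
 [ 0.51379899 -0.67085169 -0.53476033]
 [-0.33960719  0.41336895 -0.84486275]] [[526.7272759    0.         315.02605406]
 [  0.         526.7272759  241.99984395]
 [  0.           0.           1.        ]]
top [ 322.18488751   49.80045808 1392.14538133] [[ 0.03361123 -0.99943266  0.0021571 ]
 [-0.97736932 -0.03332011 -0.20889946]
 [ 0.20885281  0.00491308 -0.97793474]] [[529.8823335    0.         308.38633248]
 [  0.         529.8823335  234.95896275]
 [  0.           0.           1.        ]]
{'time': 0.1, 'joint_pos': array([ 6.52943560e+01,  7.51159486e+00,  8.53238916e+01,  2.86960703e-04,
        8.72610609e+01, -4.89390165e+00]), 'qd': array([-0.03317904, -0.00726387, -0.05616721, -0.09493605, -0.03929766,
        0.05293473]), 'joint_efforts': array([ 1.68716055e-03, -5.70947599e+01, -5.01943409e+01, -1.19499759e-04,
        8.10132769e-03,  3.22888877e-05]), 'tool_pos': array([203.14087984, 564.05041076, 238.33266607]), 'tcp_rot': array([-1.79903829e+02, -8.52209373e-03,  1.60188237e+02]), 'ft_force': array([ 0.50411899, -0.23041971, -0.66204799]), 'wrist_torque': array([-0.01543972, -0.04723626, -0.00141206]), 'finger_gap': 85.39487205140205}
```

View pics/scene0.png

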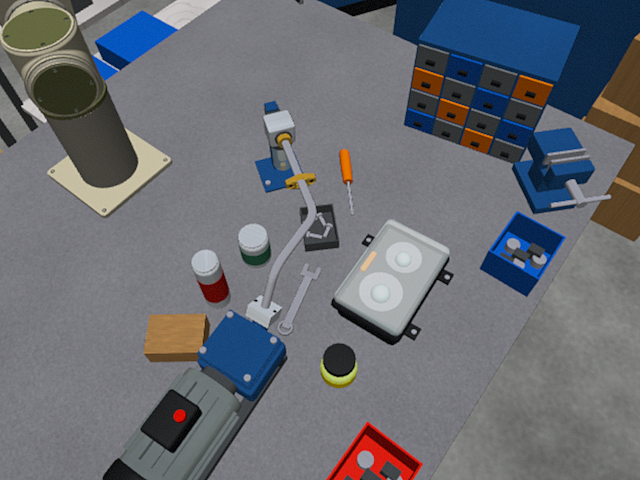

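View pics/top0.png

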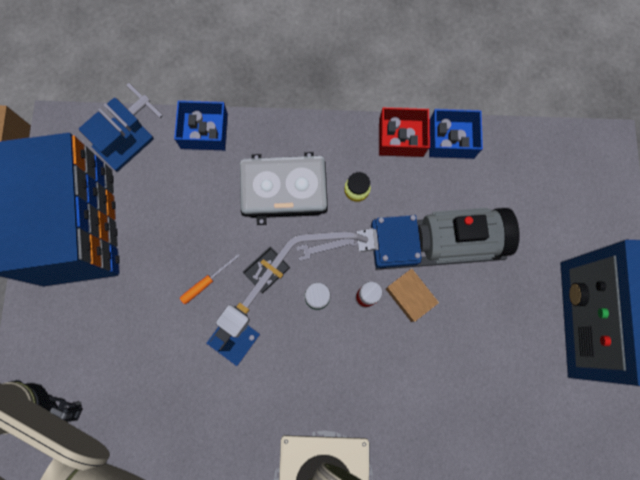

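```bash
python3 - <<'E'
import cv2
a=cv2.imread('pics/top0.png')[205:345,205:405]; cv2.imwrite('pics/topz.png',cv2.resize(a,None,fx=4,fy=4,interpolation=cv2.INTER_CUBIC))
a=cv2.imread('pics/scene0.png')[95:345,225:365]; cv2.imwrite('pics/scz.png',cv2.resize(a,None,fx=2.4*1,fy=2.4,interpolation=cv2.INTER_CUBIC))
a=cv2.imread('pics/scene0.png')[255:345,225:325]; cv2.imwrite('pics/scp.png',cv2.resize(a,None,fx=6,fy=6,interpolation=cv2.INTER_CUBIC))
E
```

```text
(no output)
```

View pics/topz.png

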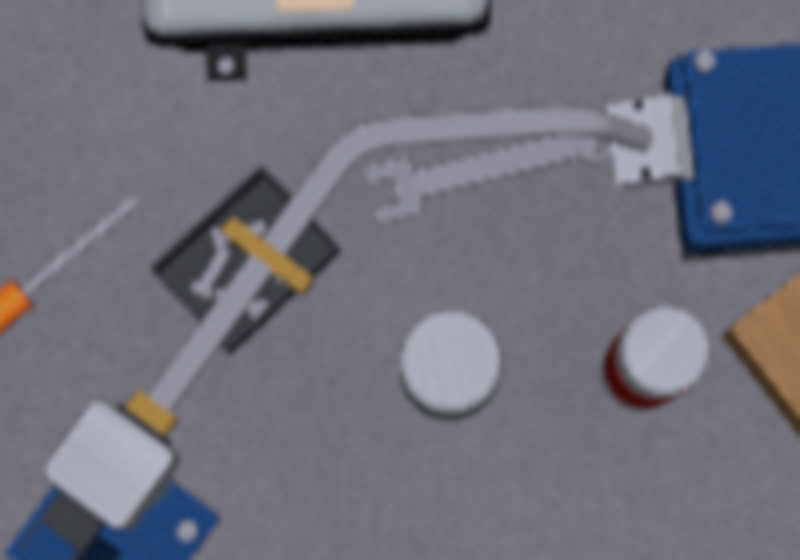

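View pics/scz.png

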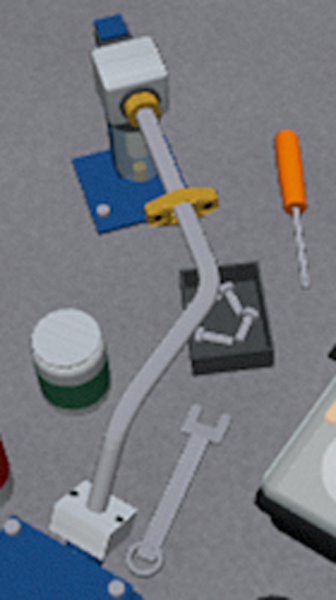

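View pics/scp.png

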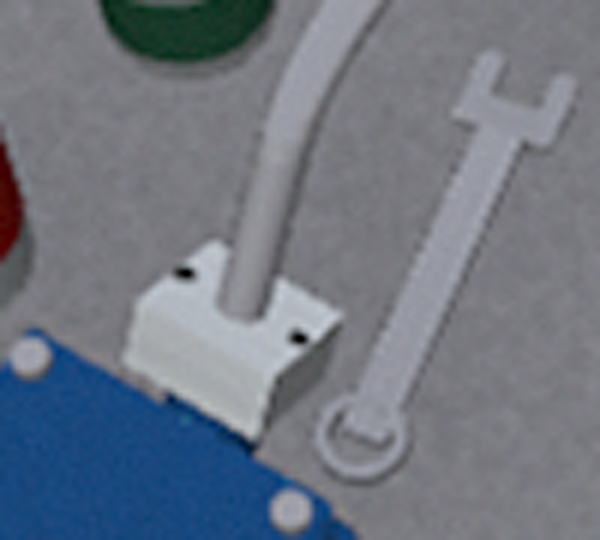

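```bash
cat > m.py <<'E'
from h import *
from scipy.ndimage import map_coordinates
T=load('top0');S=load('scene0')
def mid(s,a,b,n=12,w=11):
    g=s['color'].astype(float).mean(2);a=np.array(a,float);b=np.array(b,float);d=(b-a)/np.linalg.norm(b-a);nn=np.array([-d[1],d[0]])
    out=[]
    for f in np.linspace(0,1,n):
        c=a+f*(b-a);k=np.arange(-w,w+.01,.25);P=c+k[:,None]*nn
        v=map_coordinates(g,[P[:,1],P[:,0]],order=1);gr=np.gradient(v)
        # strongest rise before, fall after centre
        i0=len(k)//2;l=np.argmax(gr[:i0]);r_=i0+np.argmin(gr[i0:])
        out.append((*(c+nn*(k[l]+k[r_])/2),k[r_]-k[l]))
    return np.array(out)
zt=lambda u,v:((u+.5)/4-.5+205,(v+.5)/4-.5+205)
zs=lambda u,v:((u+.5)/2.4-.5+225,(v+.5)/2.4-.5+95)
zp=lambda u,v:((u+.5)/6-.5+225,(v+.5)/6-.5+255)
def run(s,a,b):
    m=mid(s,a,b,w=6);print(np.round(m[:,2],1))
    P=np.array([onz(s,u,v,190)[:2] for u,v,_ in m]);w=m[:,2];ok=abs(w-np.median(w))<1.2
    return P[ok]
res={}
for nm,s,f,A in(('T',T,zt,[((172,385),(225,308)),((283,235),(320,180)),((410,128),(560,120))]),('S',S,zs,[((148,128),(170,180)),((190,225),(205,262)),((195,322),(135,388))])):
    P1=np.vstack([run(s,f(*A[0][0]),f(*A[0][1])),run(s,f(*A[1][0]),f(*A[1][1]))]);P2=run(s,f(*A[2][0]),f(*A[2][1]))
    L=[]
    for P in(P1,P2):
        c=P.mean(0);d=np.linalg.svd(P-c)[2][0];d=d*np.sign(d@(P[-1]-P[0]));L.append((c,d));print(nm,c,np.degrees(np.arctan2(d[1],d[0])),'rms',np.std((P-c)@[-d[1],d[0]]))
    x=np.linalg.solve(np.array([L[0][1],-L[1][1]]).T,L[1][0]-L[0][0]);print('corner1',L[0][0]+x[0]*L[0][1])
for h1,h2 in(((640,104),(185,273)),((646,175),(298,338))):
    print('hole',tri(T,zt(*h1),S,zp(*h2)), onz(T,*zt(*h1),113),onz(S,*zp(*h2),113))
E
python3 m.py
```

```text
[5.8 6.2 6.  5.8 6.2 6.2 5.8 6.5 6.2 7.  6.5 6.5]
[6.8 6.5 6.8 7.  6.8 7.2 6.2 6.  6.  6.  6.5 6.5]
[6.  6.  6.2 5.  5.  5.2 5.8 6.8 5.  6.2 6.2 5. ]
T [485.04134086 146.50908579] -33.59162156821965 rms 0.2917111546772855
T [578.97192365  15.25511286] -83.75910022292165 rms 0.4111061600458918
corner1 [570.85104177  89.51534214]
[7.5 7.2 6.  7.  6.8 7.2 7.5 7.2 7.8 6.8 7.5 7. ]
[7.2 6.2 7.5 6.5 7.2 7.5 7.2 7.2 6.8 7.5 7.2 7.2]
[7.5 7.5 7.8 7.8 7.8 8.  7.5 7.8 8.  7.5 7.8 7.8]
S [491.9659728  142.91852773] -33.58933091413664 rms 0.26756550571937343
S [574.96168477  20.96869927] -83.73545234397085 rms 0.2129532004195611
corner1 [567.04854451  93.05393668]
hole (array([593.14350795, -87.85926468, 162.38640558]), np.float64(25.03277847158563)) [611.06041608 -82.42427458 113.        ] [566.2713338  -83.79924994 113.        ]
hole (array([583.69970749, -78.86649881,  71.00895821]), np.float64(30.538567394815114)) [566.52571196 -86.61784816 113.        ] [607.93887659 -79.23658667 113.        ]
```

```bash
cat > m2.py <<'E'
from h import *
T=load('top0');S=load('scene0')
for nm,s,(x0,y0,x1,y1) in(('T',T,(255,255,290,285)),('S',S,(280,165,322,195))):
    hsv=cv2.cvtColor(s['color'],cv2.COLOR_RGB2HSV);m=cv2.inRange(hsv,(12,110,90),(32,255,255));k=np.zeros_like(m);k[y0:y1,x0:x1]=m[y0:y1,x0:x1]
    ys,xs=np.nonzero(k);print(nm,len(xs));c=cv2.minAreaRect(np.c_[xs,ys].astype(np.float32));print(c)
    b=cv2.boxPoints(c);c0=np.array(c[0]);W=[onz(s,*p,z)[:2] for p in(c0,) for z in(187.5,204)];print(W)
    d=np.array([-np.sin(np.radians(-33.6)),np.cos(np.radians(-33.6))])
    for p in b:print(p,onz(s,*p,187.5)[:2])
c1=np.array([569,91.3]);
for s in(T,S):
  print('can',onz(s,*( (370.,293.) if s is T else (205,260)),150),'tin',onz(s,*((317,295) if s is T else (253.5,237)),85))
E
python3 m2.py
python3 - <<'E'
import cv2
a=cv2.imread('pics/top0.png')[250:290,250:295]; cv2.imwrite('pics/fz.png',cv2.resize(a,None,fx=12,fy=12,interpolation=cv2.INTER_CUBIC))
a=cv2.imread('pics/scene0.png')[160:200,278:325]; cv2.imwrite('pics/fs.png',cv2.resize(a,None,fx=12,fy=12,interpolation=cv2.INTER_CUBIC))
E
```

```text
T 109
((271.2000427246094, 268.4000244140625), (25.200002670288086, 4.800000190734863), 36.869895935058594)
[array([498.16824418, 138.45185363]), array([495.7578042 , 137.23759751])]
[259.68005 262.76004] [510.33560853 165.54243542]
[262.56006 258.92   ] [519.48894856 159.38965538]
[282.72003 274.04   ] [486.05419611 111.4799803 ]
[279.84003 277.88004] [477.0062047  117.66986728]
S 264
((300.25, 180.25), (13.28156566619873, 30.04163360595703), 71.56504821777344)
[array([495.12187088, 140.759837  ]), array([504.02772361, 130.73952487])]
[283.9 178.7] [467.31992461 124.44213499]
[312.4 169.2] [496.71204964 176.97806497]
[316.6 181.8] [522.77818451 156.99206334]
[288.1 191.3] [493.57527827 105.53433592]
can [453.41063685 -92.90179421 150.        ] tin [450.93699573  30.08174536  85.        ]
can [452.97177859 -90.25421338 150.        ] tin [456.81617366  29.40342089  85.        ]
```

View pics/fz.png

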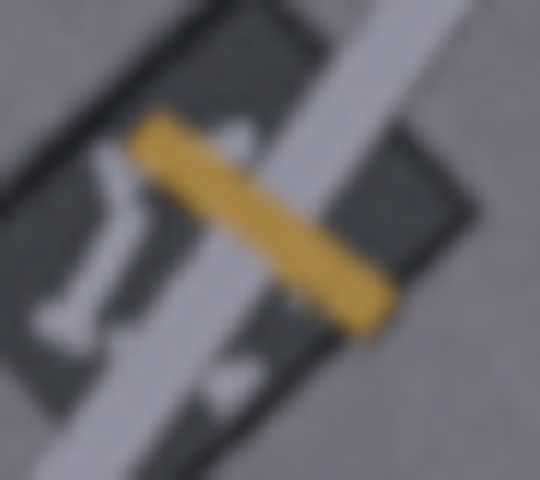

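View pics/fs.png

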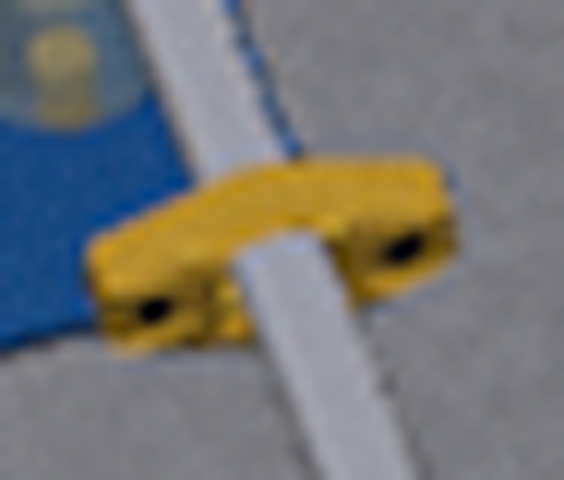

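```bash
cat > p.py <<'E'
import numpy as np, json, os
from scipy.spatial.transform import Rotation as Ro, Slerp
H1=-33.62; H2=-83.65; C1=np.array([569.,91.3,190.]); PHI=30.; G=14.
def hd(a): a=np.radians(a); return np.array([np.cos(a),np.sin(a),0.])
Z=np.array([0,0,1.])
t1,t2=hd(H1),hd(H2); C2=C1+130*t2; t3=t2*.5-Z*np.sqrt(3)/2; PORT=C2+89*t3
R1=45.;R2=50.;L1=R1*np.tan(np.radians(25));L2=R2*np.tan(np.radians(30))
A1=R1*np.radians(50.);A2=R2*np.radians(60)
# s=0 at start of bend1
B=[0,A1,A1+130-L1-L2]; B.append(B[2]+A2); SEND=B[3]+89-L2
def path(s):
    if s<0: return C1-L1*t1+s*t1, H1,0.
    if s<B[1]:
        a=s/R1; e=np.cross(t1,Z)  # right
        return C1-L1*t1+R1*(np.sin(a)*t1+(1-np.cos(a))*e),H1-np.degrees(a),0.
    if s<B[2]: return C1+(L1+s-B[1])*t2,H2,0.
    if s<B[3]:
        a=(s-B[2])/R2; return C2-L2*t2+R2*(np.sin(a)*t2-(1-np.cos(a))*Z),H2,np.degrees(a)
    return C2+(L2+s-B[3])*t3,H2,60.
def ori(h,dn,phi=PHI):
    th=hd(h);d=np.radians(dn);t=th*np.cos(d)-Z*np.sin(d);n=-Z*np.cos(d)-th*np.sin(d)
    p=np.radians(phi);z=n*np.cos(p)+t*np.sin(p);y=hd(h+90);return np.c_[np.cross(y,z),y,z]
def flpose(s,off=(0,0,0),phi=PHI,g=G):
    P,h,dn=path(s);R=ori(h,dn,phi);return P+np.array(off)+R[:,2]*g,R
F='cmd.json'
def get():
    d=json.load(open(F));return np.array(d[0]),np.array(d[1])
def put(p,R): json.dump([np.array(p).tolist(),np.array(R).tolist()],open(F,'w'))
if not os.path.exists(F): put([203.348,564.495,239.292],Ro.from_euler('xyz',[180,0,160.187],degrees=True).as_matrix())
def rows(poses,save=True):
    p0,R0=get();out=[]
    for p,R in poses:
        d=R0.T@(p-p0)/1000;w=Ro.from_matrix(R0.T@R).as_rotvec(degrees=True)
        out.append([round(x,4) for x in d]+[round(x,1) for x in w])
    print(len(out),json.dumps([out]).replace(' ',''))
    # mark last as commanded
    o=np.array(out[-1])
    if save: put(p0+R0@(o[:3]*1000),R0@Ro.from_rotvec(o[3:],degrees=True).as_matrix())
def interp(pa,pb,n):
    sl=Slerp([0,1],Ro.from_matrix([pa[1],pb[1]]));return [(pa[0]+(pb[0]-pa[0])*f,sl(f).as_matrix()) for f in np.arange(1,n+1)/n]
E
python3 - <<'E'
from p import *; from h import *
S=load('scene0')
print(onz(S,290.46,185.4,187.5),onz(S,311.1,180.1,187.5))
print(PORT,SEND,B,C2)
s0=-88.5+L1; print(s0,path(s0))
p,R=flpose(s0,(0,0,-2.5))
W1=(p-R[:,2]*110+np.array([0,0,20]),R)
cur=get(); up=(cur[0]+[0,0,60],cur[1])
rows(interp(cur,up,2)+interp(up,W1,16)); print(W1[0],Ro.from_matrix(R).as_euler('xyz',degrees=True),Ro.from_matrix(cur[1].T@R).magnitude()*57.3)
E
```

```text
[488.0464672  119.38371629 187.5       ] [511.68062326 153.83876419 187.5       ]
[588.29999033 -82.12941035 112.92373906] 231.91091419376477 [0, np.float64(39.269908169872416), np.float64(119.41855009341619), np.float64(171.77842765324607)] [583.37821629 -37.90242605 190.        ]
-67.51615538302507 (array([495.30357024, 140.30088   , 190.        ]), -33.62, 0.0)
18 [[[0.0,0.0,-0.03,0.0,-0.0,0.0],[0.0,0.0,-0.06,0.0,-0.0,0.0],[-0.0232,-0.018,-0.0595,0.2,-1.9,0.8],[-0.0465,-0.0361,-0.0589,0.5,-3.7,1.7],[-0.0697,-0.0541,-0.0584,0.7,-5.6,2.5],[-0.093,-0.0722,-0.0578,0.9,-7.5,3.4],[-0.1162,-0.0902,-0.0573,1.1,-9.3,4.2],[-0.1394,-0.1083,-0.0568,1.4,-11.2,5.1],[-0.1627,-0.1263,-0.0562,1.6,-13.1,5.9],[-0.1859,-0.1443,-0.0557,1.8,-14.9,6.7],[-0.2092,-0.1624,-0.0551,2.0,-16.8,7.6],[-0.2324,-0.1804,-0.0546,2.3,-18.7,8.4],[-0.2556,-0.1985,-0.0541,2.5,-20.5,9.3],[-0.2789,-0.2165,-0.0535,2.7,-22.4,10.1],[-0.3021,-0.2345,-0.053,2.9,-24.3,11.0],[-0.3254,-0.2526,-0.0524,3.2,-26.1,11.8],[-0.3486,-0.2706,-0.0519,3.4,-28.0,12.6],[-0.3718,-0.2887,-0.0513,3.6,-29.9,13.5]]]
[455.33262529 166.87762847 290.63843876] [180.    30.   146.38] 32.960792212743314
```

>>> move_arm(rows=[[[0,0,-0.03,0,0,0],[0,0,-0.06,0,0,0],[-0.0232,-0.018,-0.0595,0.2,-1.9,0.8],[-0.0465,-0.0361,-0.0589,0.5,-3.7,1.7],[-0.0697,-0.0541,-0.0584,0.7,-5.6,2.5],[-0.093,-0.0722,-0.0578,0.9,-7.5,3.4],[-0.1162,-0.0902,-0.0573,1.1,-9.3,4.2],[-0.1394,-0.1083,-0.0568,1.4,-11.2,5.1],[-0.1627,-0.1263,-0.0562,1.6,-13.1,5.9],[-0.1859,-0.1443,-0.0557,1.8,-14.9,6.7],[-0.2092,-0.1624,-0.0551,2.0,-16.8,7.6],[-0.2324,-0.1804,-0.0546,2.3,-18.7,8.4],[-0.2556,-0.1985,-0.0541,2.5,-20.5,9.3],[-0.2789,-0.2165,-0.0535,2.7,-22.4,10.1],[-0.3021,-0.2345,-0.053,2.9,-24.3,11.0],[-0.3254,-0.2526,-0.0524,3.2,-26.1,11.8],[-0.3486,-0.2706,-0.0519,3.4,-28.0,12.6],[-0.3718,-0.2887,-0.0513,3.6,-29.9,13.5],[-0.3718,-0.2887,-0.0513,3.6,-29.9,13.5],[-0.3718,-0.2887,-0.0513,3.6,-29.9,13.5]]], grip=1, newtons=40)

```text
time: 2.1
tool_pos: [455.0, 166.5, 290.1]
tcp_rot: [-180.0, 30.0, 146.3]
ft_force: [-0.2, 0.5, 0.4]
finger_gap: 85.5
```

```bash
python3 - <<'E'
from p import *; from h import *
q=sensors.sense();print(q['time'],q['joint_pos'].round(1),q['tool_pos'],q['tcp_rot'],q['ft_force']); print(get()[0],Ro.from_matrix(get()[1]).as_euler('xyz',degrees=True))
p,R=flpose(-66.5,(0,0,-2.5)); cur=get()
rows(interp(cur,(p-R[:,2]*15,R),8)+interp((p-R[:,2]*15,R),(p,R),3),save=False)
snap('scene','scene1');snap('top','top1')
import cv2
a=cv2.imread('pics/scene1.png')[60:280,180:380]
b=cv2.imread('pics/top1.png')[170:390,180:380]
cv2.imwrite('pics/c1.png',cv2.resize(np.hstack([a,b]),None,fx=2,fy=2,interpolation=cv2.INTER_CUBIC))
E
```

```text
2.1 [ 33.6 -24.3 113.6 -28.   79.5 -20.2] [454.96042048 166.54267173 290.08255676] [-179.99609208   29.9860686   146.31611865] [-0.1805069   0.50905407  0.44013109]
[455.28361892 166.86279064 290.592     ] [179.97460131  30.04434482 146.36147558]
11 [[[0.0011,0.0,0.0141,0.0,0.0,-0.0],[0.0023,0.0,0.0282,0.0,0.0,-0.0],[0.0034,0.0,0.0423,0.0,0.0,-0.0],[0.0046,0.0,0.0564,0.0,0.0,-0.0],[0.0057,0.0,0.0705,0.0,0.0,-0.0],[0.0069,0.0,0.0846,0.0,0.0,-0.0],[0.008,0.0,0.0987,0.0,0.0,-0.0],[0.0092,0.0,0.1128,0.0,0.0,-0.0],[0.0092,0.0,0.1178,0.0,0.0,-0.0],[0.0092,0.0,0.1228,0.0,0.0,-0.0],[0.0092,0.0,0.1278,0.0,0.0,-0.0]]]
```

View pics/c1.png

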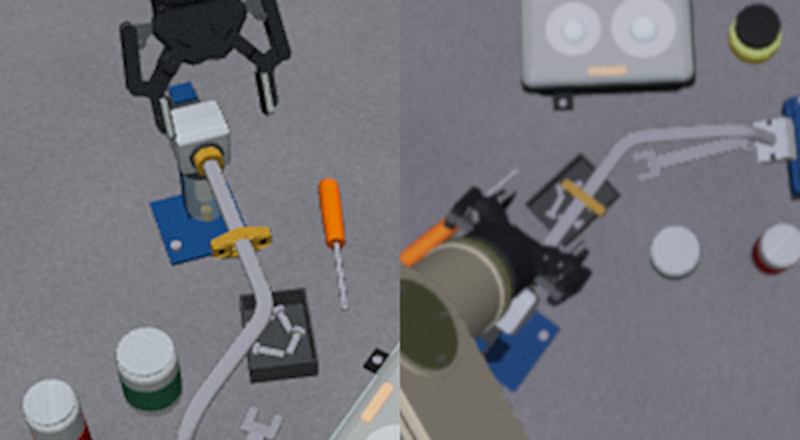

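>>> move_arm(rows=[[[0.0011,0,0.0141,0,0,0],[0.0023,0,0.0282,0,0,0],[0.0034,0,0.0423,0,0,0],[0.0046,0,0.0564,0,0,0],[0.0057,0,0.0705,0,0,0],[0.0069,0,0.0846,0,0,0],[0.008,0,0.0987,0,0,0],[0.0092,0,0.1128,0,0,0],[0.0092,0,0.1178,0,0,0],[0.0092,0,0.1228,0,0,0],[0.0092,0,0.1278,0,0,0],[0.0092,0,0.1278,0,0,0],[0.0092,0,0.1278,0,0,0]]])

```text
time: 3.5
tool_pos: [502.1, 136.0, 175.7]
tcp_rot: [179.9, 30.1, 146.3]
ft_force: [-0.1, 0.2, 0.5]
finger_gap: 85.3
```

```bash
cat > look.py <<'E'
import sys
from p import *; from h import *
n=sys.argv[1];x,y,X,Y=map(int,sys.argv[2:6]) if len(sys.argv)>5 else (0,0,1,1)
q=sensors.sense();print(q['time'],q['joint_pos'].round(1),q['tool_pos'].round(2),q['tcp_rot'].round(2),q['ft_force'].round(1),q['wrist_torque'].round(2),q['finger_gap'])
snap('scene','s'+n);snap('top','t'+n)
a=cv2.imread('pics/s%s.png'%n)[95:345,215:365];b=cv2.imread('pics/t%s.png'%n)[195:345,205:405]
a=cv2.resize(a,(360,600),interpolation=cv2.INTER_CUBIC);b=cv2.resize(b,(440,330),interpolation=cv2.INTER_CUBIC)
c=np.zeros((600,800,3),np.uint8);c[:,:360]=a;c[:330,360:]=b;cv2.imwrite('pics/c%s.png'%n,c)
E
python3 - <<'E'
from p import *
p0,R0=get();put(p0+R0@np.array([9.2,0,127.8]),R0)
E
python3 look.py 2
```

```text
3.5 [ 26.7 -16.2 119.6 -29.   63.8 -19.6] [502.1  135.96 175.68] [179.95  30.06 146.35] [-0.1  0.2  0.5] [ 0.08  0.2  -0.02] 85.2905560035537
```

View pics/c2.png

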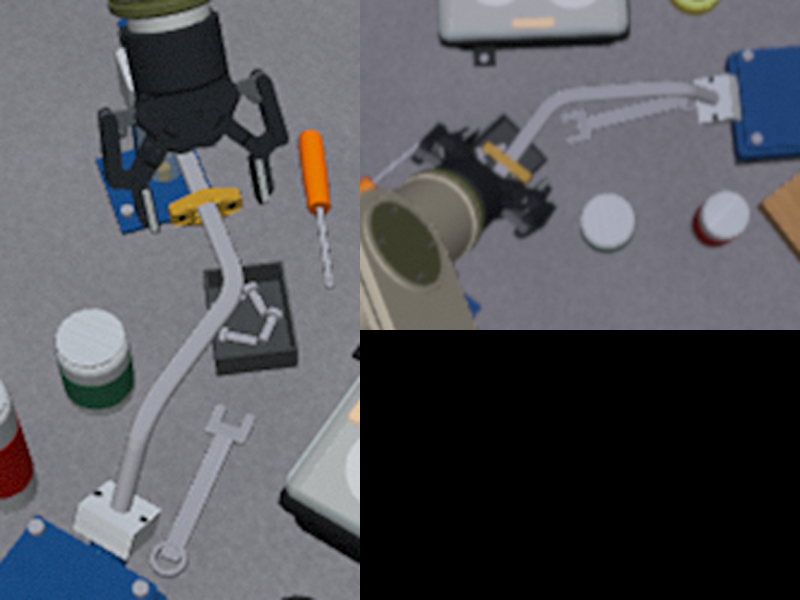

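>>> move_arm(rows=[[[0,0,0,0,0,0],[0,0,0,0,0,0],[0,0,0,0,0,0],[0,0,0,0,0,0],[0,0,0,0,0,0],[0,0,0,0,0,0]]], grip=0.6, newtons=40)

```text
time: 4.2
tool_pos: [502.2, 135.8, 175.8]
tcp_rot: [180.0, 30.1, 146.3]
ft_force: [-2.3, -1.9, 5.2]
finger_gap: 59.2
```

```bash
python3 look.py 3
```

```text
4.2 [ 26.7 -16.2 119.6 -29.   63.8 -19.6] [502.18 135.78 175.81] [179.96  30.08 146.35] [-2.3 -1.9  5.2] [-0.4   0.15 -0.24] 59.16324574006808
```

View pics/c3.png

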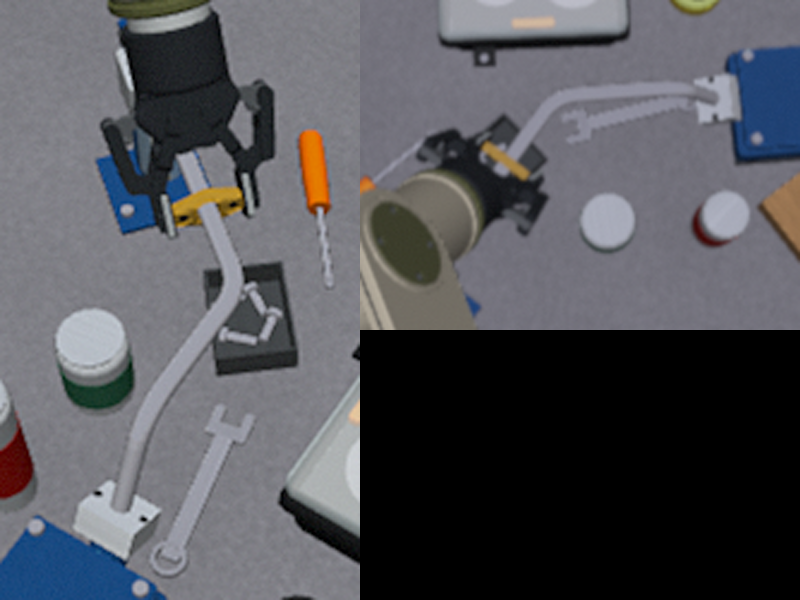

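```bash
python3 - <<'E'
from p import *
p,R=get();rows([(p+[0,0,1.2],R),(p+[0,0,2.5],R),(p+[0,0,2.5],R)])
E
```

```text
3 [[[-0.0006,0.0,-0.001,0.0,0.0,0.0],[-0.0013,0.0,-0.0022,0.0,0.0,0.0],[-0.0013,0.0,-0.0022,0.0,0.0,0.0]]]
```

>>> move_arm(rows=[[[-0.0006,0,-0.001,0,0,0],[-0.0013,0,-0.0022,0,0,0],[-0.0013,0,-0.0022,0,0,0],[-0.0013,0,-0.0022,0,0,0]]], grip=0.5)

```text
time: 4.7
tool_pos: [501.8, 135.9, 177.5]
tcp_rot: [180.0, 30.0, 146.4]
ft_force: [1.1, 0.1, -0.8]
finger_gap: 59.4
```

```bash
python3 - <<'E'
from p import *;from h import *
q=sensors.sense();print(q['tool_pos'],q['ft_force'],q['wrist_torque'],get()[0],q['finger_gap'])
print(flpose(-66.5)[0])
E
```

```text
[501.75597581 135.93162747 177.50994992] [ 1.09115536  0.13961525 -0.81095726] [0.19522773 0.29252878 0.03576927] [501.97518405 135.8625918  177.91256347] 59.35048903152938
[501.97884744 135.86247697 177.87564435]
```

>>> move_arm(rows=[[[0,0.001,0,0,0,0],[0,0.002,0,0,0,0],[0,0.002,0,0,0,0]]])

```text
time: 5.0
tool_pos: [502.8, 137.2, 177.6]
tcp_rot: [-179.9, 30.0, 146.4]
ft_force: [-2.8, -2.5, 0.1]
finger_gap: 59.4
```

>>> move_arm(rows=[[[0,-0.002,0,0,0,0],[0,-0.004,0,0,0,0],[0,-0.004,0,0,0,0]]])

```text
time: 5.3
tool_pos: [500.8, 134.1, 178.0]
tcp_rot: [180.0, 30.0, 146.4]
ft_force: [0.6, -0.2, -1.8]
finger_gap: 59.1
```

```bash
python3 - <<'E'
from p import *
p,R=get();put(p-2*R[:,1],R);o=(-.4,-.6,0)
rows([flpose(s,o) for s in np.linspace(-66.5,-2,12)])
E
```

```text
12 [[[0.0,0.0013,0.0,0.0,0.0,-0.0],[-0.0051,0.0013,0.003,0.0,0.0,-0.0],[-0.0101,0.0013,0.0059,0.0,0.0,-0.0],[-0.0152,0.0013,0.0088,0.0,0.0,-0.0],[-0.0203,0.0013,0.0118,0.0,0.0,-0.0],[-0.0254,0.0013,0.0147,0.0,0.0,-0.0],[-0.0304,0.0013,0.0176,0.0,0.0,-0.0],[-0.0355,0.0013,0.0206,0.0,0.0,-0.0],[-0.0406,0.0013,0.0235,0.0,0.0,-0.0],[-0.0457,0.0013,0.0265,0.0,0.0,-0.0],[-0.0507,0.0013,0.0294,0.0,0.0,-0.0],[-0.0558,0.0013,0.0323,0.0,0.0,-0.0]]]
```

>>> move_arm(rows=[[[0,0.0013,0,0,0,0],[-0.0051,0.0013,0.003,0,0,0],[-0.0101,0.0013,0.0059,0,0,0],[-0.0152,0.0013,0.0088,0,0,0],[-0.0203,0.0013,0.0118,0,0,0],[-0.0254,0.0013,0.0147,0,0,0],[-0.0304,0.0013,0.0176,0,0,0],[-0.0355,0.0013,0.0206,0,0,0],[-0.0406,0.0013,0.0235,0,0,0],[-0.0457,0.0013,0.0265,0,0,0],[-0.0507,0.0013,0.0294,0,0,0],[-0.0558,0.0013,0.0323,0,0,0],[-0.0558,0.0013,0.0323,0,0,0]]])

```text
time: 6.6
tool_pos: [555.8, 99.1, 178.0]
tcp_rot: [180.0, 30.1, 146.3]
ft_force: [0.3, -0.2, -0.6]
finger_gap: 59.1
```

```bash
python3 look.py 4
```

```text
6.6 [ 19.5 -11.3 115.3 -27.5  60.  -26.3] [555.81  99.13 178.  ] [179.97  30.06 146.33] [ 0.3 -0.2 -0.6] [0.16 0.32 0.02] 59.08175386683678
```

View pics/c4.png

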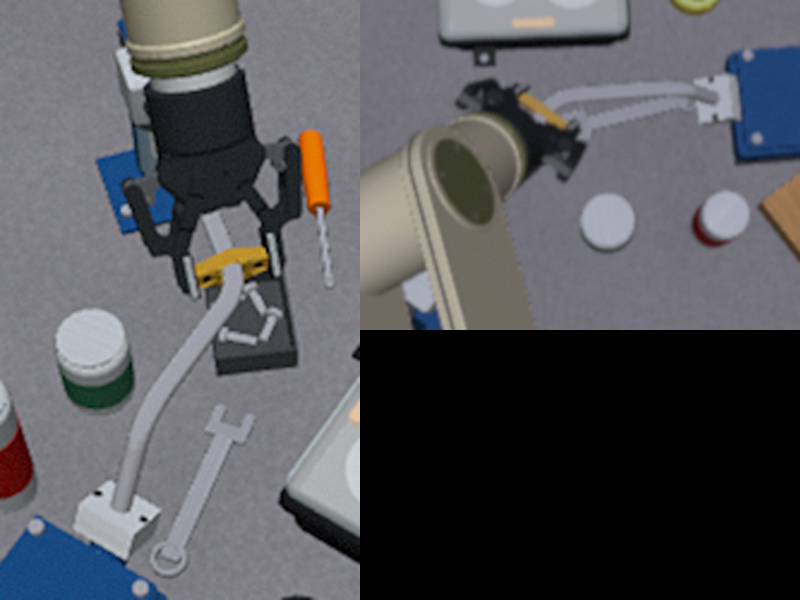

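```bash
python3 - <<'E'
from p import *
o=(-.4,-.6,0)
rows([flpose(s,o) for s in np.linspace(-2,22,9)[1:]])
E
```

```text
8 [[[-0.0026,-0.0002,0.0015,0.7,0.0,1.1],[-0.0052,-0.0008,0.003,2.6,0.0,4.4],[-0.0077,-0.0016,0.0045,4.5,0.0,7.7],[-0.0102,-0.0027,0.0059,6.4,0.0,11.0],[-0.0126,-0.0039,0.0073,8.3,0.0,14.3],[-0.0149,-0.0053,0.0086,10.2,0.0,17.6],[-0.0172,-0.0068,0.01,12.1,0.0,20.9],[-0.0193,-0.0086,0.0112,14.0,0.0,24.2]]]
```

>>> move_arm(rows=[[[-0.0026,-0.0002,0.0015,0.7,0,1.1],[-0.0052,-0.0008,0.003,2.6,0,4.4],[-0.0077,-0.0016,0.0045,4.5,0,7.7],[-0.0102,-0.0027,0.0059,6.4,0,11.0],[-0.0126,-0.0039,0.0073,8.3,0,14.3],[-0.0149,-0.0053,0.0086,10.2,0,17.6],[-0.0172,-0.0068,0.01,12.1,0,20.9],[-0.0193,-0.0086,0.0112,14.0,0,24.2],[-0.0193,-0.0086,0.0112,14.0,0,24.2]]])

```text
time: 7.6
tool_pos: [569.6, 80.2, 177.8]
tcp_rot: [180.0, 30.1, 118.3]
ft_force: [-0.2, 0.7, -1.8]
finger_gap: 59.0
```

```bash
python3 look.py 5; python3 - <<'E'
from p import *
o=(-.4,-.6,0);print(get()[0])
rows([flpose(s,o) for s in np.linspace(22,49,10)[1:]],save=False)
E
```

```text
7.6 [ 20.7   2.8 102.  -31.2  73.5   0.9] [569.64  80.24 177.79] [179.97  30.05 118.3 ] [-0.2  0.7 -1.8] [ 0.3   0.17 -0.01] 59.01033542900036
[569.09157387  80.0581404  177.85406456]
9 [[[-0.0026,-0.0005,0.0015,1.9,0.0,3.3],[-0.0051,-0.0013,0.0029,3.9,0.0,6.6],[-0.0076,-0.0023,0.0044,5.8,0.0,10.0],[-0.0101,-0.0034,0.0058,7.7,0.0,13.3],[-0.0124,-0.0047,0.0072,9.6,0.0,16.6],[-0.0147,-0.0062,0.0085,11.1,0.0,19.1],[-0.0172,-0.0073,0.0099,11.1,0.0,19.1],[-0.0196,-0.0084,0.0113,11.1,0.0,19.1],[-0.022,-0.0095,0.0127,11.1,0.0,19.1]]]
```

View pics/c5.png

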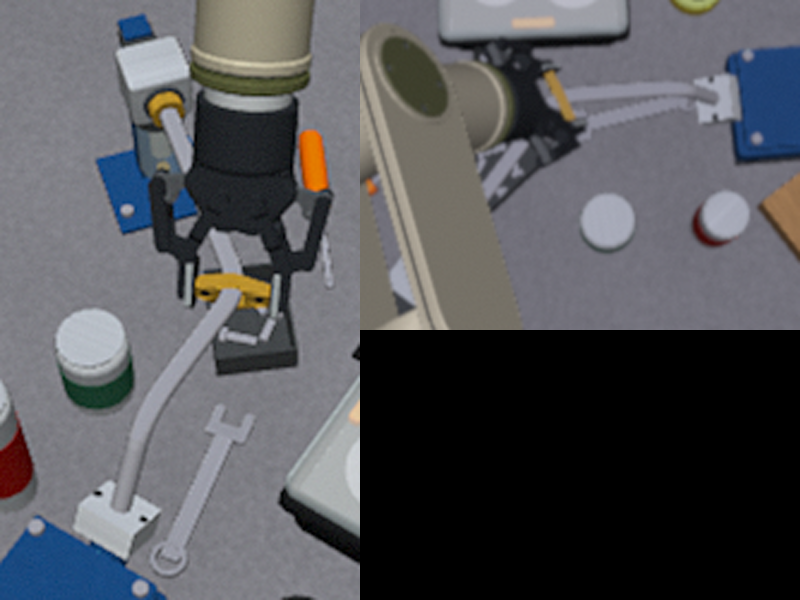

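>>> move_arm(rows=[[[-0.0026,-0.0005,0.0015,1.9,0,3.3],[-0.0051,-0.0013,0.0029,3.9,0,6.6],[-0.0076,-0.0023,0.0044,5.8,0,10.0],[-0.0101,-0.0034,0.0058,7.7,0,13.3],[-0.0124,-0.0047,0.0072,9.6,0,16.6],[-0.0147,-0.0062,0.0085,11.1,0,19.1],[-0.0172,-0.0073,0.0099,11.1,0,19.1],[-0.0196,-0.0084,0.0113,11.1,0,19.1],[-0.022,-0.0095,0.0127,11.1,0,19.1],[-0.022,-0.0095,0.0127,11.1,0,19.1]]])

```text
time: 8.7
tool_pos: [572.6, 52.8, 178.0]
tcp_rot: [-180.0, 30.0, 96.4]
ft_force: [-0.4, -0.3, -1.8]
finger_gap: 59.2
```

```bash
python3 - <<'E'
from p import *
p0,R0=get();put(p0+R0@[-22,-9.5,12.7],R0@Ro.from_rotvec([11.1,0,19.1],degrees=True).as_matrix())
E
python3 look.py 6;python3 - <<'E'
from p import *; print(get()[0],flpose(49,(-.4,-.6,0))[0],Ro.from_matrix(get()[1]).as_euler('xyz',degrees=True))
E
```

```text
8.7 [ 17.7  11.6  92.3 -29.6  83.6  16.7] [572.63  52.82 177.97] [-179.97   30.04   96.38] [-0.4 -0.3 -1.8] [0.33 0.05 0.03] 59.220158612386555
[572.82465072  53.19545365 177.86813445] [572.77122412  53.2174455  177.87564435] [-179.96221172   30.03778823   96.34416102]
```

View pics/c6.png

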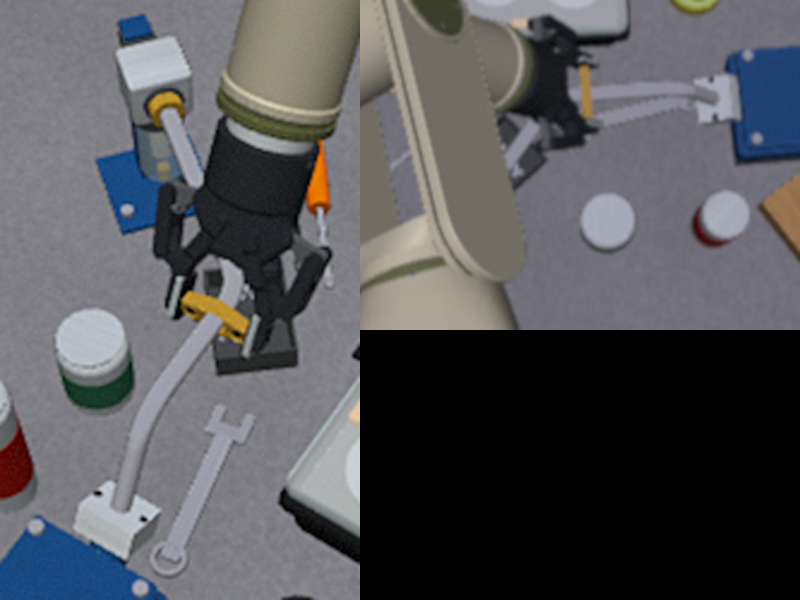

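>>> move_arm(rows=[[[0,0.001,0,0,0,0],[0,0.002,0,0,0,0],[0,0.002,0,0,0,0]]])

```text
time: 9.1
tool_pos: [574.9, 53.5, 177.9]
tcp_rot: [-180.0, 30.0, 96.4]
ft_force: [-0.3, 1.1, -1.7]
finger_gap: 58.9
```

>>> move_arm(rows=[[[0,-0.002,0,0,0,0],[0,-0.004,0,0,0,0],[0,-0.004,0,0,0,0]]])

```text
time: 9.4
tool_pos: [570.5, 53.0, 177.8]
tcp_rot: [-179.9, 30.0, 96.4]
ft_force: [-0.6, -0.1, -1.2]
finger_gap: 59.1
```

```bash
python3 - <<'E'
from p import *
p,R=get();put(p-2*R[:,1],R);o=(-.4,-.6,0)
rows([flpose(s,o) for s in np.linspace(49,118,13)])
E
```

```text
13 [[[0.0,0.0019,-0.0,-0.0,0.0,-0.0],[-0.005,0.002,0.0029,-0.0,0.0,-0.0],[-0.0099,0.002,0.0057,-0.0,0.0,-0.0],[-0.0149,0.002,0.0086,-0.0,0.0,-0.0],[-0.0199,0.002,0.0115,-0.0,0.0,-0.0],[-0.0249,0.002,0.0144,-0.0,0.0,-0.0],[-0.0298,0.002,0.0172,-0.0,0.0,-0.0],[-0.0348,0.002,0.0201,-0.0,0.0,-0.0],[-0.0398,0.002,0.023,-0.0,0.0,-0.0],[-0.0448,0.002,0.0259,-0.0,0.0,-0.0],[-0.0498,0.002,0.0288,-0.0,0.0,-0.0],[-0.0547,0.002,0.0316,-0.0,0.0,-0.0],[-0.0597,0.002,0.0345,-0.0,0.0,-0.0]]]
```

>>> move_arm(rows=[[[0,0.0019,0,0,0,0],[-0.005,0.002,0.0029,0,0,0],[-0.0099,0.002,0.0057,0,0,0],[-0.0149,0.002,0.0086,0,0,0],[-0.0199,0.002,0.0115,0,0,0],[-0.0249,0.002,0.0144,0,0,0],[-0.0298,0.002,0.0172,0,0,0],[-0.0348,0.002,0.0201,0,0,0],[-0.0398,0.002,0.023,0,0,0],[-0.0448,0.002,0.0259,0,0,0],[-0.0498,0.002,0.0288,0,0,0],[-0.0547,0.002,0.0316,0,0,0],[-0.0597,0.002,0.0345,0,0,0],[-0.0597,0.002,0.0345,0,0,0]]])

```text
time: 10.8
tool_pos: [580.4, -16.1, 177.9]
tcp_rot: [-180.0, 30.0, 96.3]
ft_force: [0.2, 0.1, -0.8]
finger_gap: 58.9
```

```bash
python3 look.py 7; python3 - <<'E'
from p import *
o=(-.4,-.6,0)
print(get()[0]);rows([flpose(s,o) for s in np.linspace(118,146,11)[1:]],save=False)
E
```

```text
10.8 [ 11.    9.4  94.8 -30.4  80.1  11.2] [580.42 -16.13 177.94] [-179.96   30.05   96.3 ] [ 0.2  0.1 -0.8] [0.34 0.03 0.03] 58.92798009247829
[580.42122705 -15.33652223 177.88574018]
10 [[[-0.002,-0.0,0.0014,-0.0,1.6,-0.0],[-0.0036,-0.0,0.0029,-0.0,4.8,-0.0],[-0.0051,-0.0,0.0045,-0.0,8.0,-0.0],[-0.0065,-0.0,0.0062,-0.0,11.2,-0.0],[-0.0077,-0.0,0.0079,-0.0,14.5,-0.0],[-0.0089,-0.0,0.0097,-0.0,17.7,-0.0],[-0.01,-0.0,0.0115,-0.0,20.9,-0.0],[-0.011,-0.0,0.0135,-0.0,24.1,-0.0],[-0.0119,-0.0,0.0154,-0.0,27.3,-0.0],[-0.0126,-0.0,0.0175,-0.0,30.5,-0.0]]]
```

View pics/c7.png

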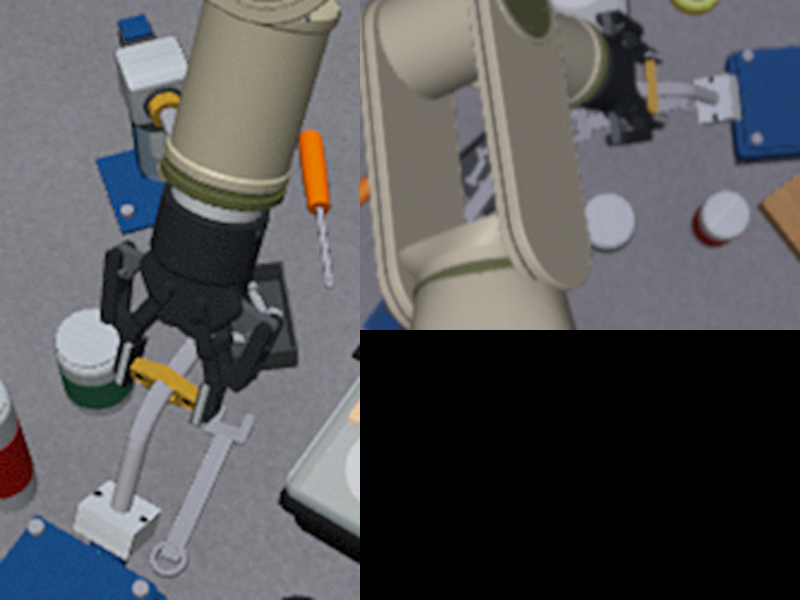

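```bash
python3 - <<'E'
from p import *; from h import *
for nm in('t7','s7'):
    s=load(nm);P,h,_=path(118);P=P+[-.4,-.6,0]
    hsv=cv2.cvtColor(s['color'],cv2.COLOR_RGB2HSV);m=cv2.inRange(hsv,(12,110,90),(32,255,255))
    c=proj(s,P)[0];k=np.zeros_like(m);x,y=map(int,c);k[y-22:y+22,x-22:x+22]=m[y-22:y+22,x-22:x+22]
    n,l,st,ce=cv2.connectedComponentsWithStats(k);i=1+np.argmax(st[1:,4]);print(nm,c,ce[i],st[i]);
    im=s['color'][y-25:y+25,x-25:x+25,::-1].copy();im=cv2.resize(im,None,fx=8,fy=8,interpolation=cv2.INTER_CUBIC)
    e=hd(h+90);t=hd(h)
    for dt in(-5,5):
      for de,dz in((-30,10),(30,10),(30,-10),(-30,-10),(21,0),(-21,0)):
        q=(proj(s,P+dt*t+de*e+dz*Z)[0]-[x-25,y-25]+.5)*8-.5;cv2.circle(im,(int(q[0]),int(q[1])),3,(0,0,255) if dt>0 else (255,0,0),-1)
    cv2.imwrite('pics/o_'+nm+'.png',im)
a=cv2.imread('pics/o_t7.png');b=cv2.imread('pics/o_s7.png');cv2.imwrite('pics/o7.png',np.hstack([a,b]))
E
```

```text
t7 [336.07652164 235.58378363] [336.95833333 233.70833333] [335 222   5  24  96]
s7 [284.47998128 254.48428398] [283.50775194 253.25968992] [269 244  29  22 258]
```

View pics/o7.png

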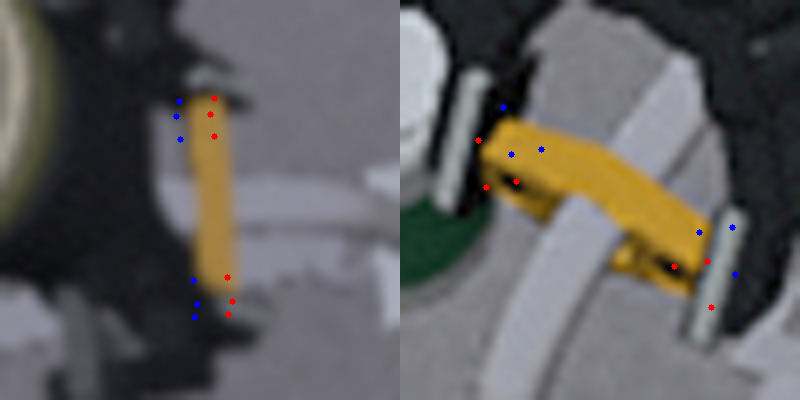

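```bash
cat >> p.py <<'E'
O=(-.4,-.6,0)
def fl2(s,d=2.2,o=O):
    P,h,dn=path(s);a=np.radians(dn);t=hd(h)*np.cos(a)-Z*np.sin(a);p,R=flpose(s,o);return p-d*t,R
E
python3 - <<'E'
from p import *
print(fl2(120.2)[0],get()[0]);rows([fl2(s) for s in np.linspace(120.2,146,10)],save=True)
E
```

```text
[580.38171334 -15.17029124 177.79600245] [580.42122705 -15.33652223 177.88574018]
10 [[[0.0002,-0.0,-0.0,-0.0,0.9,-0.0],[-0.0015,-0.0,0.0014,-0.0,4.2,-0.0],[-0.0031,-0.0,0.0029,-0.0,7.5,-0.0],[-0.0046,-0.0,0.0045,-0.0,10.8,-0.0],[-0.006,-0.0,0.0061,-0.0,14.1,-0.0],[-0.0073,-0.0,0.0079,-0.0,17.4,-0.0],[-0.0086,-0.0,0.0097,-0.0,20.6,-0.0],[-0.0097,-0.0,0.0116,-0.0,23.9,-0.0],[-0.0107,-0.0,0.0135,-0.0,27.2,-0.0],[-0.0115,-0.0,0.0155,-0.0,30.5,-0.0]]]
```

>>> move_arm(rows=[[[0.0002,0,0,0,0.9,0],[-0.0015,0,0.0014,0,4.2,0],[-0.0031,0,0.0029,0,7.5,0],[-0.0046,0,0.0045,0,10.8,0],[-0.006,0,0.0061,0,14.1,0],[-0.0073,0,0.0079,0,17.4,0],[-0.0086,0,0.0097,0,20.6,0],[-0.0097,0,0.0116,0,23.9,0],[-0.0107,0,0.0135,0,27.2,0],[-0.0115,0,0.0155,0,30.5,0],[-0.0115,0,0.0155,0,30.5,0]]])

```text
time: 12.0
tool_pos: [582.5, -34.3, 170.3]
tcp_rot: [-180.0, -0.5, 96.2]
ft_force: [0.2, 1.1, -0.8]
finger_gap: 59.1
```

```bash
python3 look.py 8; python3 - <<'E'
from p import *
print(get()[0]);rows([fl2(s) for s in np.linspace(146,180,13)[1:]],save=False)
E
```

```text
12.0 [ -8.7   7.4  92.6   0.5  80.1 -15. ] [582.52 -34.32 170.29] [-179.99   -0.52   96.21] [ 0.2  1.1 -0.8] [-0.05 -0.02  0.06] 59.12736243100984
[582.36850905 -32.94351806 170.2240308 ]
12 [[[-0.0017,-0.0,0.0014,-0.0,3.2,-0.0],[-0.0034,-0.0,0.0028,-0.0,6.5,-0.0],[-0.0049,-0.0,0.0044,-0.0,9.7,-0.0],[-0.0063,-0.0,0.006,-0.0,13.0,-0.0],[-0.0076,-0.0,0.0077,-0.0,16.2,-0.0],[-0.0089,0.0,0.0095,-0.0,19.5,-0.0],[-0.01,0.0,0.0113,-0.0,22.7,-0.0],[-0.011,0.0,0.0132,-0.0,26.0,-0.0],[-0.012,0.0,0.0152,-0.0,29.2,-0.0],[-0.0133,0.0,0.0175,-0.0,29.5,-0.0],[-0.0148,0.0,0.02,-0.0,29.5,-0.0],[-0.0162,0.0,0.0224,-0.0,29.5,-0.0]]]
```

View pics/c8.png

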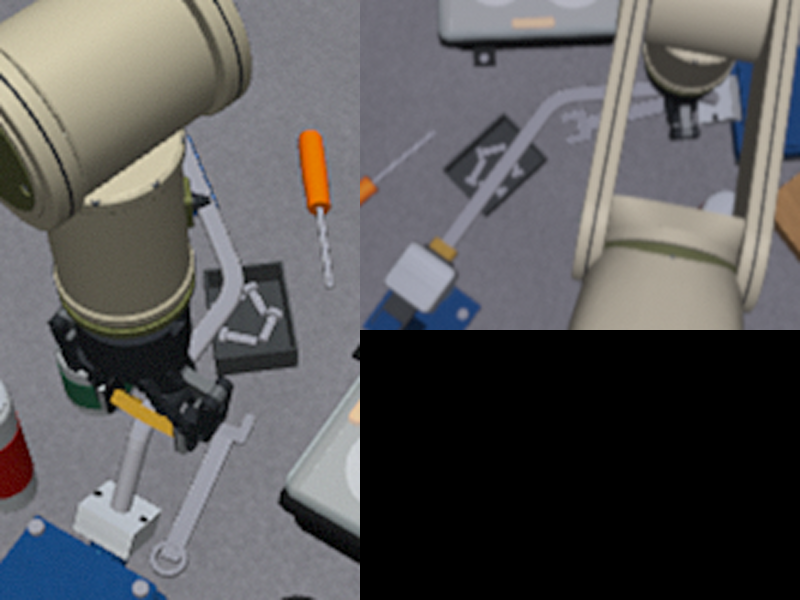

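>>> move_arm(rows=[[[-0.0017,0,0.0014,0,3.2,0],[-0.0034,0,0.0028,0,6.5,0],[-0.0049,0,0.0044,0,9.7,0],[-0.0063,0,0.006,0,13.0,0],[-0.0076,0,0.0077,0,16.2,0],[-0.0089,0,0.0095,0,19.5,0],[-0.0089,0,0.0095,0,19.5,0],[-0.0089,0,0.0095,0,19.5,0]]])

```text
time: 12.9
tool_pos: [583.2, -41.5, 160.4]
tcp_rot: [-179.9, -19.8, 96.3]
ft_force: [-0.1, -0.4, -1.0]
finger_gap: 59.4
```

```bash
python3 - <<'E'
from p import *
p0,R0=get();put(p0+R0@[-8.9,0,9.5],R0@Ro.from_rotvec([0,19.5,0],degrees=True).as_matrix())
from h import *
q=sensors.sense();print(get()[0],q['tool_pos'],q['ft_force'],q['wrist_torque'],q['joint_pos'].round(1))
rows([fl2(s) for s in np.linspace(163,185,9)[1:]],save=False)
E
```

```text
[583.33513546 -41.71348426 160.65254575] [583.24739246 -41.47492378 160.37380667] [-0.06807655 -0.35925171 -1.02751078] [-0.19024997  0.01150127  0.01923974] [-19.9  14.1  88.5  17.7  86.8 -28.7]
8 [[[-0.0016,0.0,0.0013,-0.0,3.1,-0.0],[-0.0032,0.0,0.0027,-0.0,6.3,-0.0],[-0.0046,0.0,0.0042,-0.0,9.4,-0.0],[-0.0066,0.0,0.0059,-0.0,10.0,-0.0],[-0.0087,0.0,0.0077,-0.0,10.0,-0.0],[-0.0108,0.0,0.0094,-0.0,10.0,-0.0],[-0.0129,0.0,0.0112,-0.0,10.0,-0.0],[-0.015,0.0,0.013,-0.0,10.0,-0.0]]]
```

>>> move_arm(rows=[[[-0.0016,0,0.0013,0,3.1,0],[-0.0032,0,0.0027,0,6.3,0],[-0.0046,0,0.0042,0,9.4,0],[-0.0066,0,0.0059,0,10.0,0],[-0.0087,0,0.0077,0,10.0,0],[-0.0108,0,0.0094,0,10.0,0],[-0.0129,0,0.0112,0,10.0,0],[-0.015,0,0.013,0,10.0,0],[-0.015,0,0.013,0,10.0,0],[-0.015,0,0.013,0,10.0,0]]])

```text
time: 13.9
tool_pos: [584.4, -51.2, 143.4]
tcp_rot: [-180.0, -30.0, 96.3]
ft_force: [-0.2, 0.5, -1.1]
finger_gap: 59.0
```

```bash
python3 - <<'E'
from p import *
p0,R0=get();put(p0+R0@[-15,0,13],R0@Ro.from_rotvec([0,10,0],degrees=True).as_matrix())
E
python3 look.py 9; python3 - <<'E'
from p import *
print(get()[0]);rows([fl2(s) for s in np.linspace(185,213,8)[1:]],save=False)
E
```

```text
13.9 [-25.2  20.4  85.6  25.2  90.8 -35. ] [584.41 -51.24 143.36] [-179.96  -29.95   96.31] [-0.2  0.5 -1.1] [-0.33 -0.04  0.01] 59.0239518583655
[584.38962193 -51.31633376 143.31261092]
7 [[[-0.0035,0.0,0.002,-0.0,0.0,-0.0],[-0.007,0.0,0.004,-0.0,0.0,-0.0],[-0.0104,0.0,0.006,-0.0,0.0,-0.0],[-0.0139,0.0,0.008,-0.0,0.0,-0.0],[-0.0174,0.0,0.01,-0.0,0.0,-0.0],[-0.0208,0.0,0.012,-0.0,0.0,-0.0],[-0.0243,0.0,0.014,-0.0,0.0,-0.0]]]
```

View pics/c9.png

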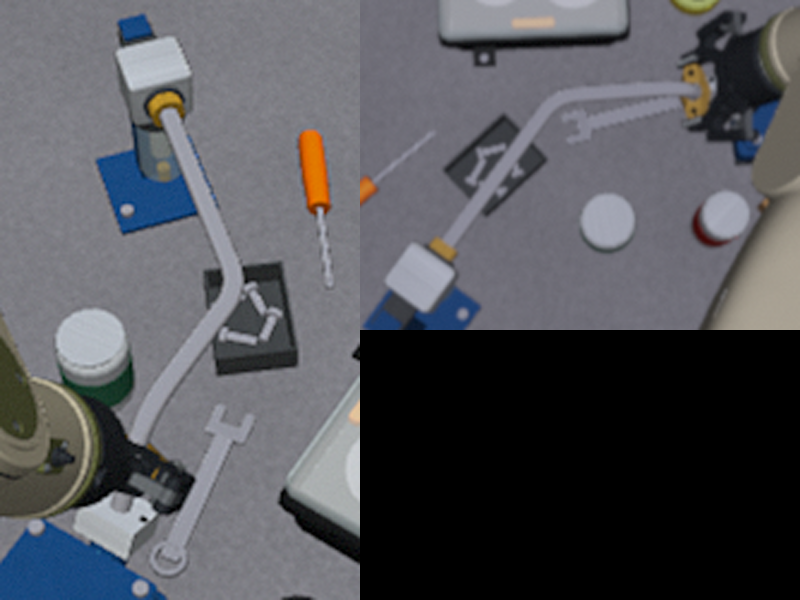

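>>> move_arm(rows=[[[-0.0035,0,0.002,0,0,0],[-0.007,0,0.004,0,0,0],[-0.0104,0,0.006,0,0,0],[-0.0139,0,0.008,0,0,0],[-0.0174,0,0.01,0,0,0],[-0.0208,0,0.012,0,0,0],[-0.0243,0,0.014,0,0,0],[-0.0286,0,0.0165,0,0,0],[-0.0312,0,0.018,0,0,0],[-0.0312,0,0.018,0,0,0],[-0.0312,0,0.018,0,0,0]]])

```text
time: 15.1
tool_pos: [586.4, -69.2, 112.1]
tcp_rot: [-180.0, -30.0, 96.3]
ft_force: [0.0, -0.4, -1.0]
finger_gap: 59.4
```

```bash
python3 - <<'E'
from p import *
p0,R0=get();put(p0+R0@[-31.2,0,18],R0)
E
python3 look.py 10; python3 - <<'E'
from p import *
print(get()[0],fl2(226.9)[0])
E
```

```text
15.1 [-26.6  23.6  85.1  24.8  88.9 -37.3] [586.38 -69.24 112.14] [-179.96  -29.97   96.31] [ 0.  -0.4 -1. ] [-0.35 -0.01 -0.03] 59.39254338656773
[586.35949925 -69.2490344  112.13605192] [586.72700913 -72.18901968 107.04421829]
```

View pics/c10.png

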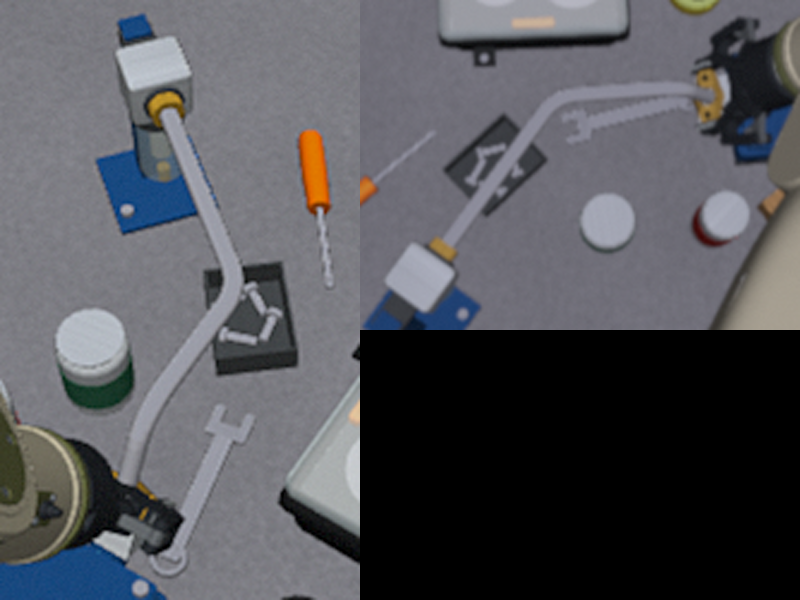

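>>> move_arm(rows=[[[-0.0009,0,0.0005,0,0,0],[-0.0017,0,0.001,0,0,0],[-0.0026,0,0.0015,0,0,0],[-0.0035,0,0.002,0,0,0],[-0.0035,0,0.002,0,0,0]]])

```text
time: 15.7
tool_pos: [586.5, -71.3, 108.5]
tcp_rot: [-179.9, -30.0, 96.3]
ft_force: [-0.8, 0.0, -1.2]
finger_gap: 58.9
```

>>> move_arm(rows=[[[-0.0005,0,0.0003,0,0,0],[-0.0009,0,0.0005,0,0,0],[-0.0009,0,0.0005,0,0,0]]])

```text
time: 16.0
tool_pos: [586.6, -71.8, 107.7]
tcp_rot: [-180.0, -30.0, 96.3]
ft_force: [0.6, 0.6, -0.2]
finger_gap: 59.0
```

>>> move_arm(rows=[[[-0.0005,0,0.0003,0,0,0],[-0.0009,0,0.0005,0,0,0],[-0.0009,0,0.0005,0,0,0]]])

```text
time: 16.3
tool_pos: [586.7, -72.3, 106.8]
tcp_rot: [-180.0, -30.0, 96.3]
ft_force: [0.4, 1.1, -1.1]
finger_gap: 58.9
```

>>> move_arm(rows=[[[-0.0005,0,0.0003,0,0,0],[-0.0009,0,0.0005,0,0,0],[-0.0009,0,0.0005,0,0,0]]])

```text
time: 16.6
tool_pos: [586.8, -72.7, 106.2]
tcp_rot: [-180.0, -30.0, 96.3]
ft_force: [-0.3, 1.3, 0.3]
finger_gap: 59.0
```

>>> move_arm(rows=[[[-0.0005,0,0.0003,0,0,0],[-0.0009,0,0.0005,0,0,0],[-0.0009,0,0.0005,0,0,0]]])

```text
time: 16.9
tool_pos: [586.8, -72.8, 106.2]
tcp_rot: [-180.0, -30.0, 96.4]
ft_force: [-3.6, 3.7, 5.9]
finger_gap: 59.0
```

>>> move_arm(rows=[[[-0.0005,0,0.0003,0,0,0],[-0.0009,0,0.0005,0,0,0],[-0.0009,0,0.0005,0,0,0]]])

```text
time: 17.2
tool_pos: [586.8, -72.8, 106.1]
tcp_rot: [-180.0, -30.1, 96.4]
ft_force: [-7.2, 4.9, 11.9]
finger_gap: 58.9
```

```bash
python3 - <<'E'
from p import *
p0,R0=get();put(p0+R0@[-8,0,4.5],R0)
E
python3 look.py 11; python3 - <<'E'
from p import *; print(get()[0])
import cv2,numpy as np
a=cv2.imread('pics/t11.png')[215:265,340:400];b=cv2.imread('pics/s11.png')[270:330,235:307]
cv2.imwrite('pics/d11.png',np.hstack([cv2.resize(a,(400,333),interpolation=2),cv2.resize(b,(400,333),interpolation=2)]))
E
```

```text
17.2 [-26.9  24.3  84.8  24.8  88.7 -37.9] [586.8  -72.77 106.06] [-179.99  -30.1    96.42] [-7.2  4.9 11.9] [1.35 0.67 0.57] 58.878483163860885
[586.87100156 -73.90443207 104.24202646]
```

View pics/d11.png

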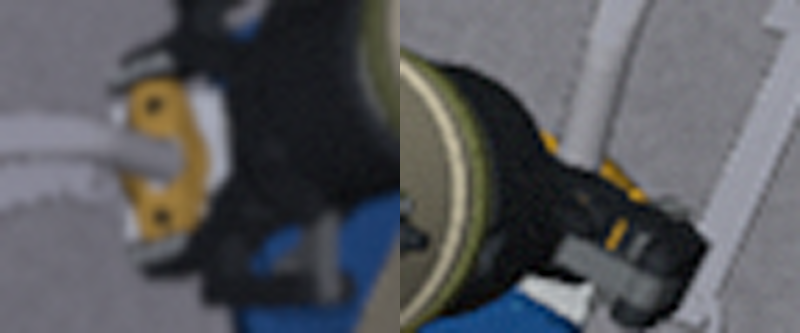

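>>> move_arm(rows=[[[0,0,0,0,0,0],[0,0,0,0,0,0],[0,0,0,0,0,0],[0,0,0,0,0,0],[0,0,0,0,0,0]]], grip=1)

```text
time: 17.8
tool_pos: [586.8, -74.0, 104.0]
tcp_rot: [-179.9, -30.0, 96.3]
ft_force: [0.3, -0.3, -0.3]
finger_gap: 85.3
```

```bash
python3 look.py 12; python3 - <<'E'
from p import *
p,R=get();rows(interp((p,R),(p-R[:,2]*120,R),8))
import cv2
a=cv2.imread('pics/t12.png')[215:265,340:400];b=cv2.imread('pics/s12.png')[270:330,235:307]
cv2.imwrite('pics/d12.png',np.hstack([cv2.resize(a,(400,333),interpolation=2),cv2.resize(b,(400,333),interpolation=2)]))
E
```

```text
17.8 [-27.   24.4  84.9  24.7  88.4 -37.8] [586.8  -73.96 104.04] [-179.95  -29.97   96.29] [ 0.3 -0.3 -0.3] [-0.2   0.05 -0.01] 85.34704909365408
8 [[[0.0,-0.0,-0.015,0.0,0.0,0.0],[0.0,-0.0,-0.03,0.0,0.0,0.0],[0.0,-0.0,-0.045,0.0,0.0,0.0],[-0.0,0.0,-0.06,0.0,0.0,0.0],[0.0,0.0,-0.075,0.0,0.0,0.0],[0.0,0.0,-0.09,0.0,0.0,0.0],[0.0,0.0,-0.105,0.0,0.0,0.0],[0.0,-0.0,-0.12,0.0,0.0,0.0]]]
```

View pics/d12.png

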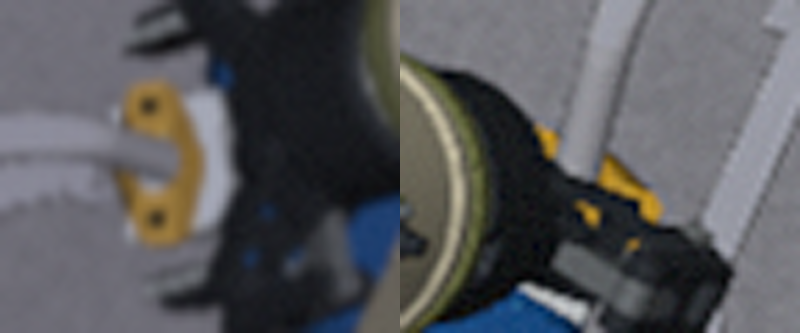

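>>> move_arm(rows=[[[0,0,-0.015,0,0,0],[0,0,-0.03,0,0,0],[0,0,-0.045,0,0,0],[0,0,-0.06,0,0,0],[0,0,-0.075,0,0,0],[0,0,-0.09,0,0,0],[0,0,-0.105,0,0,0],[0,0,-0.12,0,0,0],[0,0,-0.12,0,0,0]]])

```text
time: 18.8
tool_pos: [594.6, -135.1, 210.8]
tcp_rot: [179.8, -29.8, 96.4]
ft_force: [0.7, -1.0, -0.4]
finger_gap: 85.3
```

```bash
python3 look.py 13; python3 - <<'E'
from p import *
import cv2
a=cv2.imread('pics/t13.png')[215:265,340:400];b=cv2.imread('pics/s13.png')[270:330,235:307]
cv2.imwrite('pics/d13.png',np.hstack([cv2.resize(a,(400,333),interpolation=2),cv2.resize(b,(400,333),interpolation=2)]))
E
```

```text
18.8 [-31.2  23.3  74.5  23.7 100.3 -37. ] [ 594.64 -135.06  210.82] [179.83 -29.83  96.36] [ 0.7 -1.  -0.4] [-0.22 -0.05  0.04] 85.26937722974607
```

View pics/d13.png

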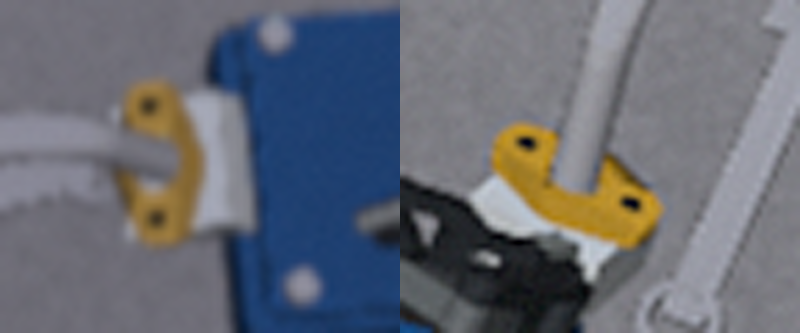

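View pics/s13.png

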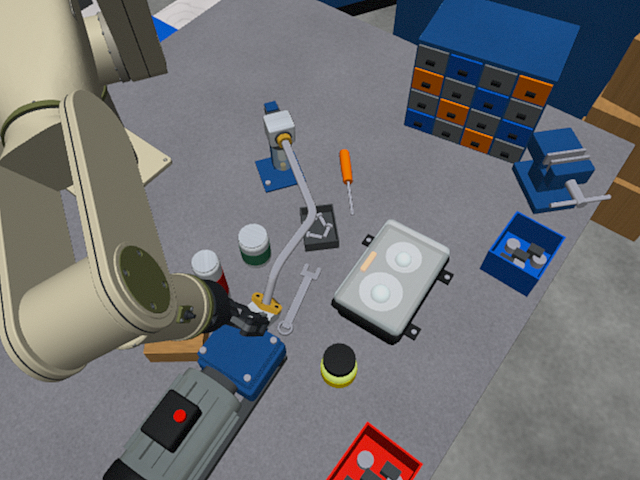

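```bash
python3 - <<'E'
from p import *;from h import *
T=load('t13');S=load('s13')
ft=lambda u,v:((u+.5)/6.667-.5+340,(v+.5)/6.66-.5+215)
fs=lambda u,v:((u-400+.5)/5.556-.5+235,(v+.5)/5.55-.5+270)
n=-t3;x=hd(H2+90);PO=PORT+np.array(O)
for a,b,sg in(((150,105),(630,202),1),((156,218),(527,142),-1)):
    P,e=tri(T,ft(*a),S,fs(*b));d=P-PO;print(P,e,'port frame',d@x,d@np.cross(n,x),d@n)
E
```

```text
[608.78636444 -74.40762027 126.46308293] 0.918917026299738 port frame 21.678636192737116 -1.6075832002291346 14.705749055251125
[566.97653056 -77.54177083 123.87940017] 0.5170716088612752 port frame -20.221328925161114 0.991363501952768 13.222871764784184
```

```bash
python3 - <<'E'
from p import *;from h import *
T=load('top0');S=load('scene0')
zt=lambda u,v:((u+.5)/4-.5+205,(v+.5)/4-.5+205)
zp=lambda u,v:((u+.5)/6-.5+225,(v+.5)/6-.5+255)
n=-t3;x=hd(H2+90);PO=PORT+np.array(O)
for a,b in(((640,104),(298,338)),((646,175),(185,273))):
    P,e=tri(T,zt(*a),S,zp(*b));d=P-PO;print(P,e,'port frame',d@x,d@np.cross(n,x),d@n)
E
```

```text
[609.92892808 -81.44637321 119.09663536] 0.8502435711053492 port frame 22.03569220238698 -4.092138941885803 4.76524915794826
[566.67521965 -85.44767097 115.44463013] 2.1970481888191427 port frame -21.395196944488497 -1.5670952984224795 2.006111382773797
```

```bash
cat >> p.py <<'E'
XP=hd(H2+90); N=-Z*.5-hd(H2)*np.sqrt(3)/2; NU=-t3
def press(x,n,h,phi=45.):
    return PORT+np.array(O)+x*XP+n*N+h*NU, ori(H2,60,phi)
E
python3 - <<'E'
from p import *;from h import *
print(r.tip_extent)
rows(interp(get(),press(-25,3.5,55),8))
E
```

```text
8.0
8 [[[0.0057,-0.0031,0.0104,-0.0,-1.9,-0.0],[0.0115,-0.0062,0.0209,-0.0,-3.7,-0.0],[0.0172,-0.0094,0.0313,-0.0,-5.6,-0.0],[0.023,-0.0125,0.0418,-0.0,-7.5,-0.0],[0.0287,-0.0156,0.0522,-0.0,-9.4,-0.0],[0.0345,-0.0187,0.0627,-0.0,-11.2,-0.0],[0.0402,-0.0219,0.0731,-0.0,-13.1,-0.0],[0.046,-0.025,0.0835,-0.0,-15.0,-0.0]]]
```

>>> move_arm(rows=[[[0,0,0,0,0,0],[0,0,0,0,0,0],[0,0,0,0,0,0],[0,0,0,0,0,0],[0,0,0,0,0,0],[0,0,0,0,0,0],[0,0,0,0,0,0],[0.0057,-0.0031,0.0104,0,-1.9,0],[0.0115,-0.0062,0.0209,0,-3.7,0],[0.0172,-0.0094,0.0313,0,-5.6,0],[0.023,-0.0125,0.0418,0,-7.5,0],[0.0287,-0.0156,0.0522,0,-9.4,0],[0.0345,-0.0187,0.0627,0,-11.2,0],[0.0402,-0.0219,0.0731,0,-13.1,0],[0.046,-0.025,0.0835,0,-15.0,0],[0.046,-0.025,0.0835,0,-15.0,0],[0.046,-0.025,0.0835,0,-15.0,0]]], grip=0)

```text
time: 20.6
tool_pos: [559.7, -55.0, 159.2]
tcp_rot: [-180.0, -15.0, 96.4]
ft_force: [-0.5, -0.5, -0.0]
finger_gap: -0.0
```

```bash
cat > zoom.py <<'E'
import sys,cv2,numpy as np
n=sys.argv[1]
a=cv2.imread('pics/t%s.png'%n)[205:275,335:405];b=cv2.imread('pics/s%s.png'%n)[250:330,230:310]
cv2.imwrite('pics/d%s.png'%n,np.hstack([cv2.resize(a,(400,400),interpolation=2),cv2.resize(b,(400,400),interpolation=2)]))
E
python3 look.py 14; python3 zoom.py 14;python3 -c "
from p import *;print(get()[0])"
```

```text
20.6 [-19.4   9.2  93.2  13.5  84.5 -27.9] [559.73 -54.96 159.19] [-179.98  -14.99   96.37] [-0.5 -0.5 -0. ] [-0.07 -0.01  0.01] -0.009666358245774663
[559.67189954 -55.16374881 158.85196732]
```

View pics/d14.png

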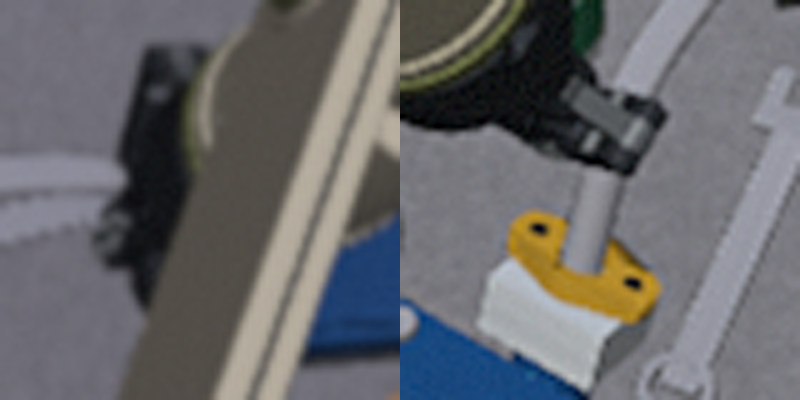

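```bash
python3 - <<'E'
from p import *;from h import *
s=load('s14');p,R=get();
for v in([0,0,8],[-11,0,8],[11,0,8],[0,15,8],[0,-15,8],[0,0,-65]):
    q=proj(s,p+R@np.array(v,float))[0];print(v,q,(q-[230,250])*5)
p,R=press(-25,3.5,24)
rows(interp(get(),press(-25,3.5,27),6),save=False)
print([ (proj(s,p+R@np.array(v,float))[0]-[230,250])*5 for v in([-11,0,8],[-11,15,8],[-11,-15,8])])
E
```

```text
[0, 0, 8] [261.48432192 276.54324816] [157.4216096  132.71624078]
[-11, 0, 8] [258.28218583 281.73012937] [141.41092916 158.65064685]
[11, 0, 8] [264.67061022 271.38203749] [173.3530511  106.91018746]
[0, 15, 8] [268.32493668 280.34307753] [191.62468342 151.71538767]
[0, -15, 8] [254.70620114 272.77813298] [123.53100571 113.89066491]
[0, 0, -65] [250.84765091 264.875899  ] [104.23825456  74.37949498]
6 [[[-0.0033,0.0,0.0033,-0.0,0.0,-0.0],[-0.0066,0.0,0.0066,-0.0,0.0,-0.0],[-0.0099,0.0,0.0099,-0.0,0.0,-0.0],[-0.0132,0.0,0.0132,-0.0,0.0,-0.0],[-0.0165,0.0,0.0166,-0.0,0.0,-0.0],[-0.0198,0.0,0.0199,-0.0,0.0,-0.0]]]
[array([125.07139744, 225.15739007]), array([158.65814806, 244.28767298]), array([ 91.78754364, 206.19963061])]
```

>>> move_arm(rows=[[[-0.0033,0,0.0033,0,0,0],[-0.0066,0,0.0066,0,0,0],[-0.0099,0,0.0099,0,0,0],[-0.0132,0,0.0132,0,0,0],[-0.0165,0,0.0165,0,0,0],[-0.0191,0,0.0191,0,0,0],[-0.0198,0,0.0198,0,0,0],[-0.0198,0,0.0198,0,0,0]]])

```text
time: 21.5
tool_pos: [561.1, -69.1, 134.4]
tcp_rot: [-179.9, -15.0, 96.3]
ft_force: [0.2, -0.4, -0.4]
finger_gap: -0.1
```

```bash
python3 - <<'E'
from p import *
p0,R0=get();put(p0+R0@[-19.8,0,19.8],R0)
E
python3 look.py 15; python3 zoom.py 15
```

```text
21.5 [-20.7  11.3  93.5  13.4  82.4 -29.6] [561.12 -69.11 134.43] [-179.95  -14.97   96.31] [ 0.2 -0.4 -0.4] [-0.12 -0.04  0.  ] -0.057851438414608464
```

View pics/d15.png

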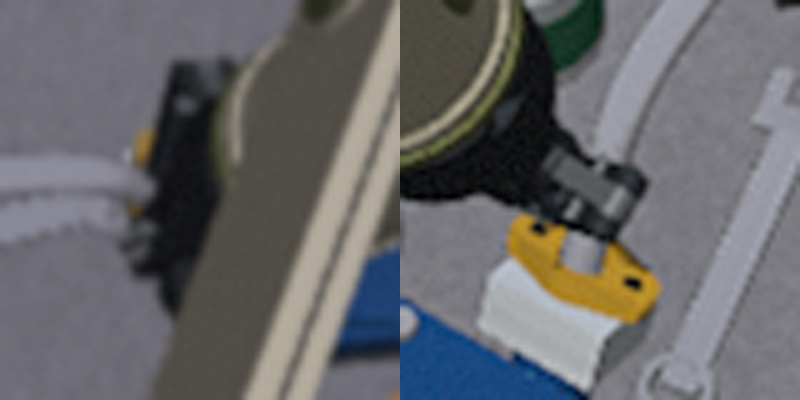

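>>> move_arm(rows=[[[-0.0007,0,0.0007,0,0,0],[-0.0014,0,0.0014,0,0,0],[-0.0014,0,0.0014,0,0,0]]])

```text
time: 21.9
tool_pos: [561.3, -70.1, 132.8]
tcp_rot: [-180.0, -15.0, 96.3]
ft_force: [-0.5, 0.8, -0.1]
finger_gap: 0.2
```

>>> move_arm(rows=[[[-0.0007,0,0.0007,0,0,0],[-0.0007,0,0.0007,0,0,0]]])

```text
time: 22.1
tool_pos: [561.3, -70.6, 131.9]
tcp_rot: [-180.0, -15.0, 96.3]
ft_force: [-0.1, -0.4, -0.8]
finger_gap: 0.0
```

>>> move_arm(rows=[[[-0.0007,0,0.0007,0,0,0],[-0.0007,0,0.0007,0,0,0]]])

```text
time: 22.3
tool_pos: [561.4, -71.1, 131.1]
tcp_rot: [-180.0, -15.0, 96.3]
ft_force: [0.7, -0.4, 0.2]
finger_gap: 0.1
```

>>> move_arm(rows=[[[-0.0007,0,0.0007,0,0,0],[-0.0007,0,0.0007,0,0,0]]])

```text
time: 22.5
tool_pos: [561.4, -71.6, 130.2]
tcp_rot: [-180.0, -15.0, 96.3]
ft_force: [-0.2, -0.0, -0.1]
finger_gap: -0.2
```

>>> move_arm(rows=[[[-0.0007,0,0.0007,0,0,0],[-0.0007,0,0.0007,0,0,0]]])

```text
time: 22.7
tool_pos: [561.6, -72.0, 129.7]
tcp_rot: [-180.0, -15.0, 96.3]
ft_force: [-1.6, 0.8, 2.9]
finger_gap: 0.1
```

>>> move_arm(rows=[[[-0.0007,0,0.0007,0,0,0],[-0.0007,0,0.0007,0,0,0]]])

```text
time: 22.9
tool_pos: [561.6, -72.0, 129.6]
tcp_rot: [-180.0, -15.0, 96.4]
ft_force: [-4.0, 3.7, 8.6]
finger_gap: -0.1
```

>>> move_arm(rows=[[[-0.0007,0,0.0007,0,0,0],[-0.0007,0,0.0007,0,0,0]]])

```text
time: 23.1
tool_pos: [561.7, -72.0, 129.5]
tcp_rot: [-180.0, -15.1, 96.4]
ft_force: [-6.2, 5.5, 13.9]
finger_gap: 0.2
```

```bash
python3 - <<'E'
from p import *
p0,R0=get();put(p0+R0@[-5.6,0,5.6],R0)
E
python3 look.py 16; python3 zoom.py 16
```

```text
23.1 [-20.9  11.8  93.5  13.5  82.  -30.1] [561.72 -72.02 129.5 ] [-179.99  -15.07   96.38] [-6.2  5.5 13.9] [1.23 1.11 0.17] 0.22233480681494583
```

View pics/d16.png

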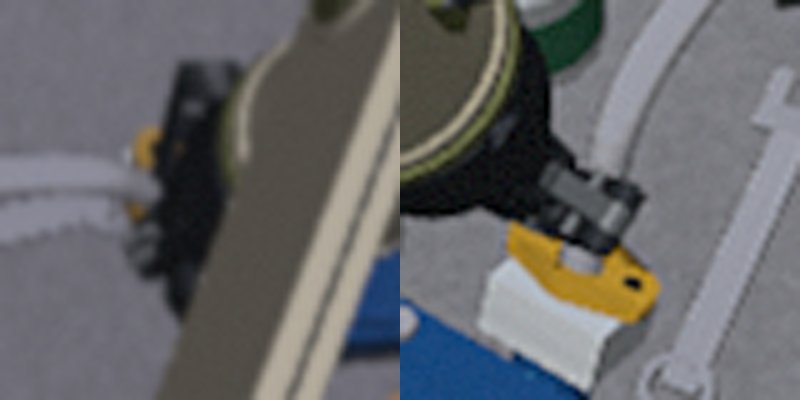

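```bash
python3 - <<'E'
from p import *
print(get()[0],press(-25,3.5,19)[0])
cur=get();R=cur[1];a=(cur[0]-R[:,2]*110,R);d=press(25,3.5,27);c=(d[0]-R[:,2]*90,R);d=(d[0],R)
rows(interp(cur,a,6)+interp(a,c,4)+interp(c,d,8))
E
```

```text
[561.63526332 -73.03727377 127.75530659] [561.66741065 -73.04024357 127.62822174]
18 [[[0.0,-0.0,-0.0183,0.0,-0.0,-0.0],[-0.0,0.0,-0.0367,0.0,-0.0,-0.0],[0.0,0.0,-0.055,0.0,-0.0,-0.0],[0.0,-0.0,-0.0733,0.0,-0.0,-0.0],[0.0,0.0,-0.0917,0.0,-0.0,-0.0],[0.0,0.0,-0.11,0.0,-0.0,-0.0],[0.0014,0.0125,-0.1064,0.0,-0.0,-0.0],[0.0028,0.025,-0.1028,0.0,-0.0,-0.0],[0.0042,0.0375,-0.0992,0.0,-0.0,-0.0],[0.0056,0.05,-0.0956,0.0,-0.0,-0.0],[0.0056,0.05,-0.0843,0.0,-0.0,-0.0],[0.0056,0.05,-0.0731,0.0,-0.0,-0.0],[0.0056,0.05,-0.0618,0.0,-0.0,-0.0],[0.0056,0.05,-0.0506,0.0,-0.0,-0.0],[0.0056,0.05,-0.0393,0.0,-0.0,-0.0],[0.0056,0.05,-0.0281,0.0,-0.0,-0.0],[0.0056,0.05,-0.0168,0.0,-0.0,-0.0],[0.0056,0.05,-0.0056,0.0,-0.0,-0.0]]]
```

>>> move_arm(rows=[[[0,0,0,0,0,0],[0,0,0,0,0,0]]])

```text
time: 23.4
tool_pos: [561.7, -72.0, 129.5]
tcp_rot: [-180.0, -15.1, 96.4]
ft_force: [-5.9, 4.6, 13.8]
finger_gap: 0.6
```

>>> move_arm(rows=[[[0.003,0,-0.003,0,0,0],[0.003,0,-0.0183,0,0,0],[0,0,-0.0367,0,0,0],[0,0,-0.055,0,0,0],[0,0,-0.0733,0,0,0],[0,0,-0.0917,0,0,0],[0,0,-0.11,0,0,0],[0.0014,0.0125,-0.1064,0,0,0],[0.0028,0.025,-0.1028,0,0,0],[0.0042,0.0375,-0.0992,0,0,0],[0.0056,0.05,-0.0956,0,0,0],[0.0056,0.05,-0.0956,0,0,0]]])

```text
time: 24.6
tool_pos: [614.0, -85.3, 219.0]
tcp_rot: [-179.8, -15.1, 96.4]
ft_force: [-0.5, -0.2, 0.3]
finger_gap: -0.3
```

```bash
python3 look.py 17; python3 zoom.py 17
```

```text
24.6 [-20.3  16.1  78.9  13.3  92.1 -27.1] [614.01 -85.29 219.04] [-179.8   -15.06   96.36] [-0.5 -0.2  0.3] [-0.17  0.01 -0.02] -0.2926357018618044
```

View pics/d17.png

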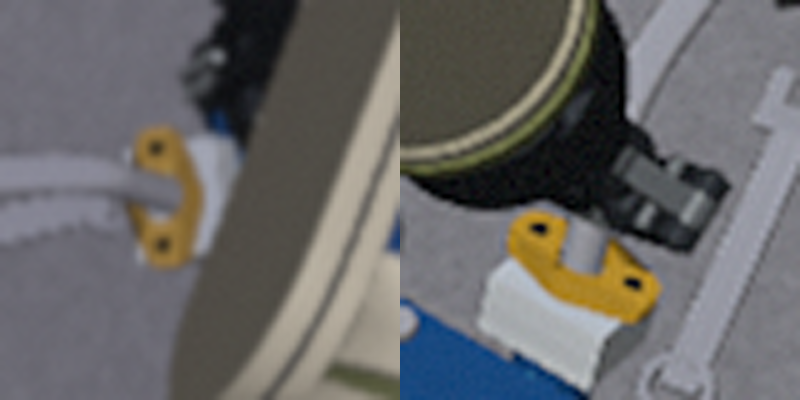

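>>> move_arm(rows=[[[0,0,0.012,0,0,0],[0,0,0.024,0,0,0],[0,0,0.036,0,0,0],[0,0,0.048,0,0,0],[0,0,0.06,0,0,0],[0,0,0.072,0,0,0],[0,0,0.083,0,0,0],[0,0,0.09,0,0,0],[0,0,0.09,0,0,0],[0,0,0.09,0,0,0]]])

```text
time: 25.7
tool_pos: [611.0, -63.6, 134.8]
tcp_rot: [-180.0, -15.0, 96.3]
ft_force: [-0.6, -0.5, 0.3]
finger_gap: 0.1
```

>>> move_arm(rows=[[[-0.0007,0,0.0007,0,0,0],[-0.0014,0,0.0014,0,0,0],[-0.0021,0,0.0021,0,0,0],[-0.0028,0,0.0028,0,0,0],[-0.0028,0,0.0028,0,0,0]]])

```text
time: 26.2
tool_pos: [611.1, -65.7, 131.0]
tcp_rot: [-180.0, -15.0, 96.3]
ft_force: [0.4, 1.5, 0.3]
finger_gap: 0.1
```

>>> move_arm(rows=[[[-0.0007,0,0.0007,0,0,0],[-0.0007,0,0.0007,0,0,0]]])

```text
time: 26.4
tool_pos: [611.1, -66.1, 130.2]
tcp_rot: [-180.0, -15.0, 96.3]
ft_force: [-0.6, -0.7, -0.2]
finger_gap: -0.1
```

>>> move_arm(rows=[[[-0.0007,0,0.0007,0,0,0],[-0.0007,0,0.0007,0,0,0]]])

```text
time: 26.6
tool_pos: [611.3, -66.4, 129.7]
tcp_rot: [-180.0, -15.0, 96.3]
ft_force: [-1.0, 1.2, 2.0]
finger_gap: -0.1
```

>>> move_arm(rows=[[[-0.0007,0,0.0007,0,0,0],[-0.0007,0,0.0007,0,0,0]]])

```text
time: 26.8
tool_pos: [611.6, -66.4, 129.6]
tcp_rot: [180.0, -15.0, 96.4]
ft_force: [-2.3, 4.0, 6.8]
finger_gap: -0.1
```

>>> move_arm(rows=[[[-0.0007,0,0.0007,0,0,0],[-0.0007,0,0.0007,0,0,0],[-0.0007,0,0.0007,0,0,0],[-0.0007,0,0.0007,0,0,0]]])

```text
time: 27.2
tool_pos: [611.8, -66.5, 129.5]
tcp_rot: [180.0, -15.0, 96.4]
ft_force: [-4.0, 5.6, 11.9]
finger_gap: -0.3
```

```bash
python3 look.py 18; python3 zoom.py 18
```

```text
27.2 [-18.9  18.6  85.4  13.7  82.7 -27.8] [611.76 -66.48 129.51] [179.95 -15.04  96.39] [-4.   5.6 11.9] [1.16 0.66 0.15] -0.32335113092337775
```

View pics/d18.png

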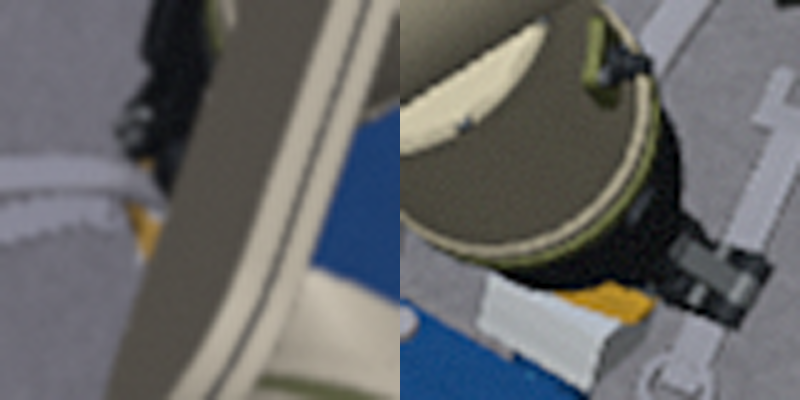

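Far ear pressed with about 13 N and it stayed firm. Hold briefly, then lift off and retract.

>>> move_arm(rows=[[[0,0,0,0,0,0],[0,0,0,0,0,0],[0.003,0,-0.003,0,0,0],[0.003,0,-0.0183,0,0,0],[0,0,-0.0367,0,0,0],[0,0,-0.055,0,0,0],[0,0,-0.0733,0,0,0],[0,0,-0.0917,0,0,0],[0,0,-0.11,0,0,0],[0,0,-0.14,0,0,0],[0,0,-0.17,0,0,0],[0,0,-0.17,0,0,0],[0,0,-0.17,0,0,0]]])

```text
time: 28.6
tool_pos: [616.8, -112.0, 293.5]
tcp_rot: [179.9, -14.9, 96.3]
ft_force: [-0.5, -0.6, -0.4]
finger_gap: 0.3
```

```bash
python3 look.py 19; python3 zoom.py 19
```

```text
28.6 [-22.4  15.8  71.4  13.2  99.7 -27.3] [ 616.78 -112.    293.54] [179.9  -14.87  96.31] [-0.5 -0.6 -0.4] [-0.17 -0.06 -0.02] 0.2545911454223317
```

View pics/d19.png

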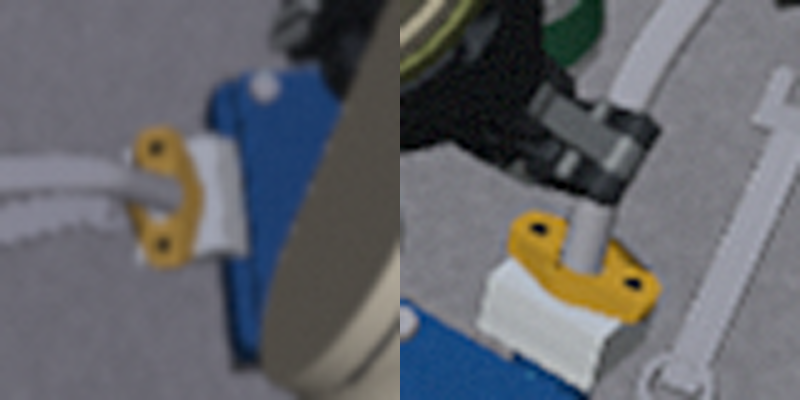

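View pics/s19.png

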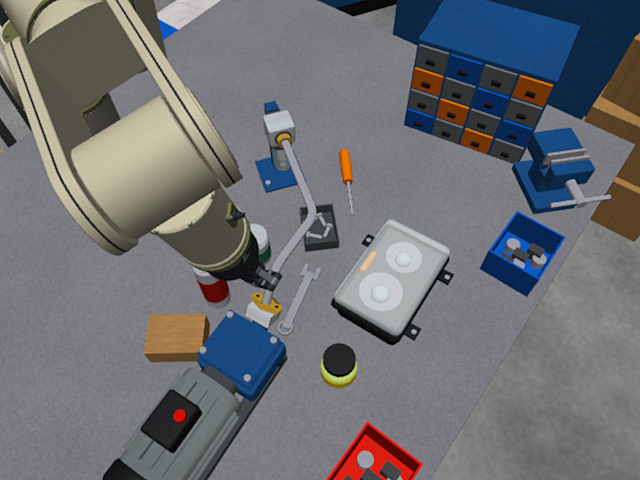

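```bash
python3 -c "
from bench import hand_in; print(hand_in())"
```

```text
the job is handed in; nothing more can be done
None
```

I slid the flange, gripped across its ears, round both bends and down onto the port, held the whole way. I then released it and pressed each ear with the closed fingertips. The job is handed in; the hand-in gives no verdict.

- **Presses:** The near ear took about 15 N and the far ear about 13 N. Both made contact at the same height and neither rocked. The wrist also read a sideways force during seating and pressing (up to about 7 N), which I put down to friction.
- **Seating:** After release, the holes triangulated with the flange face about 10.6 mm above the port, against 10 mm for flush. This used the port holes as reference, because both views carry a height bias of about 3–4 mm. The ears line up with the bolt holes as closely as I can measure. The flange settled about 1.5–2.5 mm down the slope of the face when released, within the bore's play.
- **Final state:** The last pictures show the flange flat and unmoved, with the gripper about 165 mm back along its axis and nothing touching it. By eye in the pictures, nothing else on the bench moved. The run took about 29 s of the 61 s allowed.

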